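# Cure a batch of lens barrels, working the lamp switch over the shield

## Robot

A 6-joint arm with a two-finger parallel gripper is mounted at the origin on the work surface. World frame = base frame: x ahead of the robot, y to its left, z up, the work surface at z = 0. Lengths are in m, angles in rad, forces in N, time in s.
With the tool pointing down it reaches from about 0.3 to 0.775 m from the base axis. Payload 14.6 kg.
Tool frame: the origin (TCP) lies midway between the tips of the shut fingers; the grasp point (between the pads) lies 19 mm behind it (ctrl.grip_depth is the z of the grasp point in the tool frame, in m); z points along the fingers, y is the line along which they close (so a half turn about z gives the same grasp; the last joint's range is limited). The gripper opens to 94 mm and grips with 3 to 60 N. Pads are 16 mm wide; open, the fingers measure 119 mm over their backs; the gripper's body (75 mm by 177 mm) begins 78 mm behind the grasp point.
Start: joints at [-0.067, 0.3, 1.521, -0, 1.321, -0.067], TCP at [0.55, -0, 0.205] pointing down, gripper open.
Joint ranges: [-3.03, 3.03], [-0.79, 2.21], [0.23, 2.52], [-1.04, 4.18], [0, 3.07], [-2.55, 2.55]. Speed limits (rad/s): [2.22, 2.22, 2.57, 3.14, 3.14, 3.14].

## Interface

Orientations are given as [roll, pitch, yaw] about the fixed x, y, z axes, in that order (R = Rz(yaw) Ry(pitch) Rx(roll)).
In Python, from station import ctrl gives the robot as it stands. The module is installed in compiled form; this text tells all that it offers.
- The arm moves only by the tool carry_out, never from a script. Its argument "commands" is a list of rows, each a list of 3 entries, a list of its own where there are three numbers: the closure, from 0 (fully open) to 1 (shut), then the shift along the tool's x, y, z in mm, then the turn, a rotation vector about the tool's x, y, z in rad. In form: [[gripper, [tx, ty, tz], [wx, wy, wz]], ...]. A call has 1 to 10 rows; each row shifts and turns the commanded pose from where the row before left it, along the tool's axes as they then stand; what a row does not reach is not made up. A row lasts 1/8 s, in which the tool goes at most 62.5 mm and 10.7 degrees, less where a joint would pass 70% of its speed; a pose out of reach is approached as far as the arm can. A call with a gripper value outside its range is refused whole. The fingers move at their own pace and stop on an object; "squeeze" is the grip in N (left out, the last holds). Time passes only in rows, so rows that do not move let the fingers close. It gives the time, the measured TCP pose, the force, the opening and the grip force at its end, in the units of the state.
- ctrl.get_obs(): the state, without advancing time (a new reading comes with each control period).
- ctrl.camera(name): name is "scene" or "side" or "wrist"; returns a dict with "img" (384x512x3 uint8, blue, green, red), "camera_matrix" (3x3 intrinsics, pixels), "k1" (the pictures are not rectified: a ray, as slopes to the right and down, at radius r is drawn at 1 + k1 r^2 times it, then the intrinsics apply), "rvec" (rotation vector, rad) and "tvec" (3), from world to camera coordinates, as OpenCV has them. Camera axes: x right, y down, z forward; pixel columns grow to the right and rows downward; lengths in m; the calibration is good to about 2 mm. A picture is of the moment at which its call begins. There is no depth.
- ctrl.hand_in(): hands the job in; it is judged then, once.
Trained networks look in the newest picture that a camera, given by its name, has taken for a name from the list of things; names that differ only in an ending like _2 or _b are one class to them, and where a whole thing is asked for, a point or a joint stands for the part that bears it (a point fixed in the world has none). Each returns a list of dicts, best first, with "score" (0 to 1); they miss things now and then, are a little off and sometimes report something else, mostly with a low value. They report only what shows in the picture. A call takes as long as a camera call.
- ctrl.outline_of(thing, camera): "region" (384x512 bool, what is visible of it).
- ctrl.place_of(thing, camera): "at" ([x, y, z] in m, in world coordinates, good to about 4 mm: a listed point, or the origin of a listed thing).
The state is a dict: "time_s": time; "qpos": joint angles; "joint_vel": joint speeds; "tau": joint torques, N m; "ee_pos": TCP position; "eef_rot": TCP orientation; "force": force on the tool from outside, world axes, zero at the start; "moment": the same for the moment, N m; "grip_width": finger opening in m; "grip_force": force on a finger pad.
Only numpy, scipy, OpenCV 4.12 (cv2) and the standard library are available. Lean on these libraries where they do the work, as an engineer would, in place of code of your own. Each camera call takes 0.05 s, during which the arm holds its last target. There are 200 camera calls.

## Task

Stand every lens barrel on the bench upright in a pocket of the carrier, one to a pocket, and slide the carrier along its rail until it sits in the station detent behind the clear shield. Then take the bent rod, reach over the shield with it and flip the lamp switch fully over, leave the lamp on for five seconds and flip the switch fully back with the rod (gripper and arm must not touch the switch), and hang the rod back in its stand as it was. Last, draw the carrier with the barrels fully back to the loading end; the lamp may only be on while the carrier is in the detent, and the spray bottle, parts bin and loupe are to be left alone.

Things in the scene. Friction and masses are not known exactly. Their poses are not given: they have to be found in the camera images.
- barrel0: Lens barrel: upright black plastic cylinder, 44 mm diameter, 55 mm tall, 0.13 kg, with a silver band and a glass disc on top. Origin: centre of the underside; z is its axis. Two to four of the four barrels are present, standing on the bench in front of the loading end of the rail (None if absent).
- barrel1: Lens barrel: upright black plastic cylinder, 44 mm diameter, 55 mm tall, 0.13 kg, with a silver band and a glass disc on top. Origin: centre of the underside; z is its axis. Two to four of the four barrels are present, standing on the bench in front of the loading end of the rail (None if absent).
- barrel2: Lens barrel: upright black plastic cylinder, 44 mm diameter, 55 mm tall, 0.13 kg, with a silver band and a glass disc on top. Origin: centre of the underside; z is its axis. Two to four of the four barrels are present, standing on the bench in front of the loading end of the rail (None if absent).
- barrel3: Lens barrel: upright black plastic cylinder, 44 mm diameter, 55 mm tall, 0.13 kg, with a silver band and a glass disc on top. Origin: centre of the underside; z is its axis. Two to four of the four barrels are present, standing on the bench in front of the loading end of the rail (None if absent).
- station: Grey fixed curing station. Origin on the bench; x away from the robot, y along the rail to the lamp end (world x, y but for a small yaw). Base plate 12 mm thick: x 0 to 170, y -310 to 310 mm, and x -75 to 0, y -20 to 270 mm. Rail along y at x = 50 mm, 22 mm high. Low white lamp bank beyond the rail: x 112 to 158, y 15 to 265 mm, top at z = 93 mm.
- shield_top (a point): Middle of the top edge of the clear upright shield, 163 mm above the bench; axes as the station's. The shield runs along y, 242 mm long, 12 mm thick with its aluminium frame, at station x = -60 mm, y 24 to 266 mm, on the robot's side of rail and switch. 75 mm are free between it and the carrier.
- carrier (a joint): Carrier position on the rail in m: 0 at the loading end (starts at 0 to 0.03), growing to the lamp end (station +y). At 0.220 it sits in the detent, a sprung ball that draws it in over the last 3 mm or so (about 6 N to pass); end stop at 0.25. Friction about 1.2 N, stays where it is left. Within 5 mm counts as in the detent, below 0.015 as fully back.
- carrier_mid (a point): Point on the carrier's floor, middle of the row of four pockets; axes as the station's. The carrier is an aluminium tray 61 mm wide and 280 mm long, in one row along y.
- pocket0 (a point): Centre of the floor of carrier pocket 0, 28 mm above the bench; axes as the station's. Pockets are 55 mm square inside, 58 mm apart in a row along y, with walls 3 mm thick and 12 mm high; pocket 0 leads towards the lamp end, pocket 3 is next to the post.
- pocket1 (a point): Centre of the floor of carrier pocket 1, 28 mm above the bench; axes as the station's. Pockets are 55 mm square inside, 58 mm apart in a row along y, with walls 3 mm thick and 12 mm high; pocket 0 leads towards the lamp end, pocket 3 is next to the post.
- pocket2 (a point): Centre of the floor of carrier pocket 2, 28 mm above the bench; axes as the station's. Pockets are 55 mm square inside, 58 mm apart in a row along y, with walls 3 mm thick and 12 mm high; pocket 0 leads towards the lamp end, pocket 3 is next to the post.
- pocket3 (a point): Centre of the floor of carrier pocket 3, 28 mm above the bench; axes as the station's. Pockets are 55 mm square inside, 58 mm apart in a row along y, with walls 3 mm thick and 12 mm high; pocket 0 leads towards the lamp end, pocket 3 is next to the post.
- carrier_post (a point): Grip point on the black upright square post (16 x 16 mm, standing 76 mm above the carrier's floor) at the trailing (-y) end of the carrier; this point is on the post's axis, 14 mm below its top, 90 mm above the bench; axes as the station's. The post stays clear of the shield.
- stop_mark (a point): Fixed point on the rail over which the carrier's origin (13 mm to the -y side of carrier_mid) lies when the carrier is in the detent; axes as the station's.
- lamp_switch (a joint): Angle of the lamp switch lever in rad: 0 off (leaning 0.5 rad to the -x side of its base, away from the lamp end of the rail), 1.0 fully over (leaning 0.5 rad to its +x side); it starts at 0 to 0.12, needs about 1 N at the ball and stays where it is left. Above 0.85 counts as fully over (lamp on), below 0.15 as fully back.
- lamp_switch_tip (a point): Centre of the black ball (26 mm diameter) at the end of the 10 mm thick lever of the lamp switch, 60 mm from its pivot.
- rod_stand: Fixed stand for the bent rod: base 140 x 70 x 12 mm, two upright forks at x = -45 and +45 mm (each 8 mm thick along x). Each fork has a notch open upwards, 26 mm wide along y, its bottom at z = 150 mm, its prongs up to z = 172 mm. Origin on the bench under its middle; z up.
- rod: Bent rod, 0.18 kg: straight grey handle 16 mm wide, 18 mm high, x -100 to +60 mm; then 10 mm steel rod on to x = 110 mm, there bent down into a leg along -z, its end 150 mm below the handle axis. Origin: grip place on the handle axis. Starts in the stand's notches, axes as the stand's, origin 159 mm above the stand's. Grip from above between the forks (82 mm room along x).
- rod_foot (a point): Lower end of the rod's leg, at x = 110, z = -150 mm in the rod's frame; axes as the rod's. In the stand it hangs free beyond the +x fork, 9 mm above the bench.
- spray_bottle: Bystander: white bottle, 60 mm diameter, 150 mm tall. Origin: centre of underside.
- parts_bin: Bystander: small open grey bin 70 x 100 x 45 mm between barrels and rod stand. Origin: centre of underside.
- loupe: Bystander: bright steel loupe, waisted, 52 mm diameter, 55 mm tall. Origin: centre of underside.
- lamp_switch_base: Grey block of the lamp switch, 70 x 50 x 25 mm, fixed on the station's base plate, its middle 40 mm behind the shield. Origin: centre of its underside, 12 mm above the bench; its x runs along the rail to the lamp end (station +y). The lever pivots 22 mm above this origin and swings in its x-z plane; the ball's centre is 75 mm (ends) to 82 mm (middle) above this origin.

How it is judged:
On the way, in this order (a step that is already met when the one before it is completed fails the run):
1. Every barrel stands in a pocket of the carrier, released (x of barrel0 in the frame of carrier_mid between -0.015 and 0.015 m and y of barrel0 in the frame of carrier_mid between -0.12 and 0.12 m and z of barrel0 in the frame of carrier_mid between -0.006 and 0.006 m and angle between each of barrel0, barrel1, barrel2, barrel3's own z axis and vertical below 0.12 rad and x of barrel1 in the frame of carrier_mid between -0.015 and 0.015 m and y of barrel1 in the frame of carrier_mid between -0.12 and 0.12 m and z of barrel1 in the frame of carrier_mid between -0.006 and 0.006 m and x of barrel2 in the frame of carrier_mid between -0.015 and 0.015 m and y of barrel2 in the frame of carrier_mid between -0.12 and 0.12 m and z of barrel2 in the frame of carrier_mid between -0.006 and 0.006 m and x of barrel3 in the frame of carrier_mid between -0.015 and 0.015 m and y of barrel3 in the frame of carrier_mid between -0.12 and 0.12 m and z of barrel3 in the frame of carrier_mid between -0.006 and 0.006 m and contact force between the fingers and barrel0 below 0.1 N and contact force between the fingers and barrel1 below 0.1 N and contact force between the fingers and barrel2 below 0.1 N and contact force between the fingers and barrel3 below 0.1 N), for 0.2 s.
2. The carrier, with the barrels, sits in the station detent (value of joint carrier between 0.215 and 0.225 m and x of barrel0 in the frame of carrier_mid between -0.015 and 0.015 m and y of barrel0 in the frame of carrier_mid between -0.12 and 0.12 m and z of barrel0 in the frame of carrier_mid between -0.006 and 0.006 m and angle between each of barrel0, barrel1, barrel2, barrel3's own z axis and vertical below 0.12 rad and x of barrel1 in the frame of carrier_mid between -0.015 and 0.015 m and y of barrel1 in the frame of carrier_mid between -0.12 and 0.12 m and z of barrel1 in the frame of carrier_mid between -0.006 and 0.006 m and x of barrel2 in the frame of carrier_mid between -0.015 and 0.015 m and y of barrel2 in the frame of carrier_mid between -0.12 and 0.12 m and z of barrel2 in the frame of carrier_mid between -0.006 and 0.006 m and x of barrel3 in the frame of carrier_mid between -0.015 and 0.015 m and y of barrel3 in the frame of carrier_mid between -0.12 and 0.12 m and z of barrel3 in the frame of carrier_mid between -0.006 and 0.006 m and velocity of joint carrier below 0.01 m/s), for 0.2 s.
3. The held rod pushes the lamp switch over (contact force between rod and lamp_switch above 0.2 N and contact force between the fingers and rod above 1 N and value of joint lamp_switch above 0.3 rad).
4. The lamp switch is fully over, for at least 4 s, with the barrels under the lamp (value of joint lamp_switch above 0.85 rad and value of joint carrier between 0.215 and 0.225 m and x of barrel0 in the frame of carrier_mid between -0.015 and 0.015 m and y of barrel0 in the frame of carrier_mid between -0.12 and 0.12 m and z of barrel0 in the frame of carrier_mid between -0.006 and 0.006 m and angle between each of barrel0, barrel1, barrel2, barrel3's own z axis and vertical below 0.12 rad and x of barrel1 in the frame of carrier_mid between -0.015 and 0.015 m and y of barrel1 in the frame of carrier_mid between -0.12 and 0.12 m and z of barrel1 in the frame of carrier_mid between -0.006 and 0.006 m and x of barrel2 in the frame of carrier_mid between -0.015 and 0.015 m and y of barrel2 in the frame of carrier_mid between -0.12 and 0.12 m and z of barrel2 in the frame of carrier_mid between -0.006 and 0.006 m and x of barrel3 in the frame of carrier_mid between -0.015 and 0.015 m and y of barrel3 in the frame of carrier_mid between -0.12 and 0.12 m and z of barrel3 in the frame of carrier_mid between -0.006 and 0.006 m), for 4 s.
5. The held rod pushes the lamp switch back (contact force between rod and lamp_switch above 0.2 N and contact force between the fingers and rod above 1 N and value of joint lamp_switch below 0.7 rad).
6. The lamp switch is fully back (value of joint lamp_switch below 0.15 rad), for 0.2 s.
At the end, for the whole second after the job is handed in: Every barrel stands upright (within 7 degrees) on the floor of a carrier pocket, the carrier is within 15 mm of the loading end (0), the lamp switch is below 0.15 rad, and the rod lies still in both notches of its stand, leg down, turned as at the start, within 20 mm along its handle (x of barrel0 in the frame of carrier_mid between -0.015 and 0.015 m and y of barrel0 in the frame of carrier_mid between -0.12 and 0.12 m and z of barrel0 in the frame of carrier_mid between -0.006 and 0.006 m and angle between each of barrel0, barrel1, barrel2, barrel3's own z axis and vertical below 0.12 rad and x of barrel1 in the frame of carrier_mid between -0.015 and 0.015 m and y of barrel1 in the frame of carrier_mid between -0.12 and 0.12 m and z of barrel1 in the frame of carrier_mid between -0.006 and 0.006 m and x of barrel2 in the frame of carrier_mid between -0.015 and 0.015 m and y of barrel2 in the frame of carrier_mid between -0.12 and 0.12 m and z of barrel2 in the frame of carrier_mid between -0.006 and 0.006 m and x of barrel3 in the frame of carrier_mid between -0.015 and 0.015 m and y of barrel3 in the frame of carrier_mid between -0.12 and 0.12 m and z of barrel3 in the frame of carrier_mid between -0.006 and 0.006 m and value of joint carrier below 0.015 m and value of joint lamp_switch below 0.15 rad and x of rod in the frame of rod_stand between -0.02 and 0.02 m and y of rod in the frame of rod_stand between -0.009 and 0.009 m and z of rod in the frame of rod_stand between 0.153 and 0.165 m and x of rod_foot in the frame of rod_stand above 0.08 m and angle between rod's own z axis and vertical below 0.1 rad and linear speed of each of rod, barrel0, barrel1, barrel2, barrel3 below 0.02 m/s); the robot touches nothing.
It fails at once if The gripper or the arm touches the lamp switch (contact force between any of the fingers, the arm and lamp_switch above 0.3 N).
It fails at once if The lamp switch is on while the carrier is not in the detent (value of joint lamp_switch above 0.6 rad and value of joint carrier below 0.205 m).
It fails at once if The spray bottle, parts bin or loupe is moved by more than 3 cm (distance of any of spray_bottle, parts_bin, loupe from where it was at the start of the episode above 0.03 m).
Of barrel0, barrel1, barrel2, barrel3 only 2 to 4 are there at a start; the rules pass over those that are not, and their reading is None.
At some moment in a run one of barrel0, barrel1, barrel2, barrel3 may be knocked a few centimetres aside while the robot is not near it.
It also fails if it takes over 210 s, if anything falls off the work surface, if the arm or the gripper's body presses on something with over 40 N, if the wrist force passes 120 N, or if a joint passes its speed limit or range.

## Working session

There is one attempt and no reset: what is moved stays moved. The work goes in short steps, Python scripts to look and compute and a tool call to move; the robot and the scene stay as the last step left them, time stands still between calls to the robot, and variables do not carry over. Pictures are saved under pics/ and viewed, at most 15 in all, crops included, and the job is handed in when it is done.

Besides the shell and the picture viewer there is one more tool, called as a command line: name --argument value ..., lists and objects as JSON in quotes. carry_out: Moves the arm, as the interface text tells. Its arguments: {"type":"object","properties":{"commands":{"type":"array","items":{"type":"array"}},"squeeze":{"type":"number"}},"required":["commands"]}

```bash
mkdir -p pics
cat > h.py <<'E'
import numpy as np, cv2
from station import ctrl
from scipy.spatial.transform import Rotation as R
def save(name,fn):
    c=ctrl.camera(name); cv2.imwrite('pics/'+fn,c['img']); return c
def ray(c,u,v):
    K=c['camera_matrix']; d=np.array([(u-K[0,2])/K[0,0],(v-K[1,2])/K[1,1]]); s=d.copy()
    for _ in range(20): s=d/(1+c['k1']*(s@s))
    Rm=cv2.Rodrigues(np.array(c['rvec'],float))[0]; t=np.array(c['tvec'],float).ravel()
    return -Rm.T@t, Rm.T@np.array([s[0],s[1],1])
def atz(c,u,v,z):
    o,d=ray(c,u,v); return o+d*(z-o[2])/d[2]
def proj(c,p):
    Rm=cv2.Rodrigues(np.array(c['rvec'],float))[0]; q=Rm@np.array(p)+np.array(c['tvec'],float).ravel()
    s=q[:2]/q[2]; s=s*(1+c['k1']*(s@s)); K=c['camera_matrix']
    return np.array([s[0]*K[0,0]+K[0,2],s[1]*K[1,1]+K[1,2]])
def show(names,cam):
    for n in names:
        for r in ctrl.place_of(n,cam)[:5]: print(cam,n,round(float(r['score']),2),np.round(r['at'],4))
E
python3 - <<'E'
from h import *
print(ctrl.get_obs())
for cam in ['scene','side']:
    c=save(cam,cam+'0.png')
    o,_=ray(c,256,192); print(cam,o)
    show(['barrel0','station','shield_top','carrier_mid','pocket0','pocket3','carrier_post','stop_mark','lamp_switch_tip','lamp_switch_base','rod_stand','rod','rod_foot','spray_bottle','parts_bin','loupe'],cam)
print(ctrl.get_obs()['time_s'])
E
```

```text
{'time_s': 0.0, 'qpos': array([-6.65709805e-02,  3.00465295e-01,  1.52159277e+00,  2.67668307e-05,
        1.32070188e+00, -6.66037824e-02]), 'joint_vel': array([-0.00019757, -0.00181471, -0.00218075,  0.00072448,  0.0017004 ,
       -0.00079054]), 'tau': array([-1.53750298e-03, -5.31805658e+01, -3.52735734e+01,  7.07558286e-02,
        2.43994006e-02, -4.79655944e-05]), 'ee_pos': array([5.49731962e-01, 3.79314764e-05, 2.04884571e-01]), 'eef_rot': array([-3.14042967e+00, -1.03557701e-04,  1.57082243e+00]), 'force': array([-0.49894696, -0.0880748 ,  0.02558194]), 'moment': array([ 0.04374681, -0.00995791, -0.03598799]), 'grip_force': 0.0, 'grip_width': 0.09362220129082476}
scene [1.23332014 0.25303667 0.91381588]
scene barrel0 0.81 [ 0.46   -0.1212 -0.0016]
scene barrel0 0.73 [ 0.474  -0.0394  0.0015]
scene barrel0 0.52 [ 0.4657 -0.2253  0.0015]
scene barrel0 0.49 [ 0.4457 -0.3007  0.0006]
scene station 0.66 [0.5834 0.0433 0.0013]
scene shield_top 0.86 [0.5285 0.1953 0.1633]
scene carrier_mid 0.96 [ 0.6193 -0.0623  0.0275]
scene pocket0 0.94 [ 0.6236 -0.0344  0.0321]
scene pocket0 0.8
[... 1725 characters left out ...]
0.6224 -0.0398  0.0269]
side pocket3 0.32 [ 0.6039 -0.2199  0.0876]
side carrier_post 0.79 [ 0.6069 -0.2142  0.0873]
side stop_mark 0.62 [0.6338 0.1119 0.0265]
side lamp_switch_tip 0.63 [0.4286 0.4081 0.0148]
side lamp_switch_tip 0.37 [ 0.4742 -0.0384  0.0008]
side lamp_switch_base 0.37 [ 0.6052 -0.2159  0.0835]
side rod_stand 0.73 [ 0.3963  0.3068 -0.0006]
side rod_stand 0.24 [0.6267 0.017  0.0298]
side rod 0.9 [0.3957 0.3047 0.1554]
side rod 0.63 [ 0.4459 -0.3067 -0.0018]
side rod_foot 0.63 [0.4255 0.4091 0.0119]
side spray_bottle 0.76 [ 0.5262 -0.4838 -0.006 ]
side parts_bin 0.58 [0.4047 0.0812 0.0009]
side loupe 0.76 [ 0.5212  0.4867 -0.0015]
side loupe 0.68 [ 0.6158 -0.1529  0.0286]
1.7
```

View pics/scene0.png

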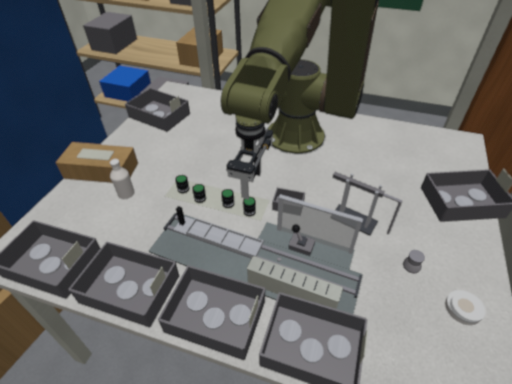

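View pics/side0.png

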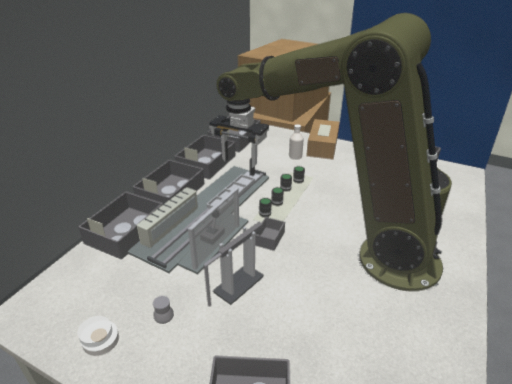

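The scene shows four barrels (about (183,184), (199,193), (228,198) and (249,206)), the carrier at (160–290, 230–250), the shield at (318,222), the switch ball at (296,229) and the rod stand at (365,205). The side view agrees. I'll fit the station pose from all the detections.

Run:
```python
from h import *
from scipy.optimize import least_squares
obs=[((0,0),(.582,.0454)),((-.06,.145),(.5294,.1941))]
P=[((.6296,.019)),(.623,-.038),(.617,-.0942),(.613,-.1567)]
def loc(p,q): c,s=np.cos(p[2]),np.sin(p[2]); return np.array([p[0]+c*q[0]-s*q[1],p[1]+s*q[0]+c*q[1]])
def f(p):
    r=[loc(p,a)-b for a,b in obs]
    r+=[loc(p,(.05,p[3]+(1.5-i)*.058))-P[i] for i in range(4)]
    r+=[loc(p,(.05,p[3]))-(.6225,-.0635),loc(p,(.05,p[4]))-(.634,.112),loc(p,(.05,p[5]))-(.608,-.216),loc(p,(-.02,p[6]))-(.565,.164)]
    return np.concatenate(r)
s=least_squares(f,[.58,.045,-.08,-.1,.07,-.25,.12]);p=s.x
print(p.round(4),(f(p)*1000).round(1))
for i in range(4): print(i,loc(p,(.05,p[3]+(1.5-i)*.058)).round(4))
print('post',loc(p,(.05,p[5])),'joint',.22-(p[4]-(p[3]-.013)))
c=save('wrist','w0.png'); print(ray(c,256,192)); show(['barrel0'],'wrist')
```

```text
[ 0.579   0.0453 -0.0756 -0.1085  0.0707 -0.2583  0.1173] [-3.  -0.1  0.7  0.3 -2.4  1.1 -0.2  0.3  1.4 -1.4  1.1  3.3 -1.9 -3.2
  0.1 -0.   1.3 -0.1  2.9 -0.2]
0 [0.6272 0.0201]
1 [ 0.6228 -0.0377]
2 [ 0.6184 -0.0956]
3 [ 0.6141 -0.1534]
post [ 0.60931373 -0.21609945] joint 0.02784998960917437
(array([0.55117812, 0.07315374, 0.38433902]), array([ 0.01456345, -0.25893274, -0.96590413]))
wrist barrel0 0.97 [ 0.4703 -0.219   0.0027]
wrist barrel0 0.68 [ 0.4742 -0.0374  0.0034]
wrist barrel0 0.61 [ 0.446  -0.3013  0.0021]
wrist barrel0 0.59 [ 0.4594 -0.1212 -0.0023]
```

View pics/w0.png

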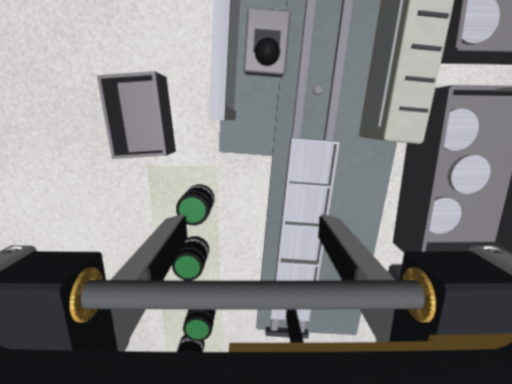

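The wrist view shows the barrels at (196,207), (189,259) and (198,323), the carrier's leading end at (291–338, 140), and the switch ball at (266,51). The switch is off. I'm checking the carrier fit against these pixels while approaching the first barrel.

Run:
```python
from h import *
c=ctrl.camera('wrist')
for px in [(314.5,140.5),(313,183),(304,222),(301,261)]: print(px,atz(c,*px,.04).round(4))
print(atz(c,266,51,.087))
a=np.array([.6272,.0201]);d=np.array([.0755,.997])
for s in [.029,-.029,-.087,-.145]: print(np.r_[a+d*s,.04].round(4))
```

```text
(314.5, 140.5) [0.6301 0.0481 0.04  ]
(313, 183) [ 0.6312 -0.007   0.04  ]
(304, 222) [ 0.622  -0.0616  0.04  ]
(301, 261) [ 0.6207 -0.1208  0.04  ]
[0.56535119 0.14091392 0.087     ]
[0.6294 0.049  0.04  ]
[ 0.625  -0.0088  0.04  ]
[ 0.6206 -0.0666  0.04  ]
[ 0.6163 -0.1245  0.04  ]
```

carry_out --commands '[[0,[-20,-38,0],[0,0,0]],[0,[-18,-38,30],[0,0,0]],[0,[0,0,40],[0,0,0]],[0,[0,0,40],[0,0,0]],[0,[0,0,40],[0,0,0]],[0,[0,0,30],[0,0,0]],[0,[0,0,0],[0,0,0]],[0.8,[0,0,0],[0,0,0]],[0.8,[0,0,0],[0,0,0]],[0.8,[0,0,0],[0,0,0]]]' --squeeze 15

```text
time_s: 3.1
ee_pos: [0.4744, -0.0381, 0.0263]
eef_rot: [3.14, 0.0, 1.571]
force: [-0.2, -0.1, 0.3]
grip_width: 0.0674
grip_force: 0.0
```

carry_out --commands '[[0.8,[0,0,0],[0,0,0]],[0.8,[0,0,0],[0,0,0]],[0.8,[0,0,0],[0,0,0]],[0.8,[0,0,-30],[0,0,0]],[0.8,[0,0,-35],[0,0,0]],[0.8,[15,35,0],[0,0,0]],[0.8,[15,40,0],[0,0,0]],[0.8,[15,40,0],[0,0,0]],[0.8,[14,39,0],[0,0,0]],[0.8,[0,0,0],[0,0,0]]]'

```text
time_s: 4.35
ee_pos: [0.6291, 0.0219, 0.0893]
eef_rot: [-3.141, -0.0, 1.572]
force: [0.8, -0.7, -1.7]
grip_width: 0.0436
grip_force: 15.0
```

Run:
```python
from h import *
c=save('wrist','w1.png'); o=ctrl.get_obs(); print(o['ee_pos'],o['grip_width'],o['grip_force'])
show(['barrel0','pocket0'],'wrist')
```

```text
[0.62788971 0.02136084 0.08931813] 0.044143307842384606 14.999785870313644
wrist barrel0 0.84 [0.6328 0.0215 0.0667]
wrist barrel0 0.49 [0.6347 0.1142 0.0234]
wrist pocket0 0.8 [0.6293 0.0197 0.0284]
wrist pocket0 0.8 [ 0.6177 -0.0959  0.0245]
wrist pocket0 0.61 [ 0.6122 -0.1557  0.0313]
```

View pics/w1.png

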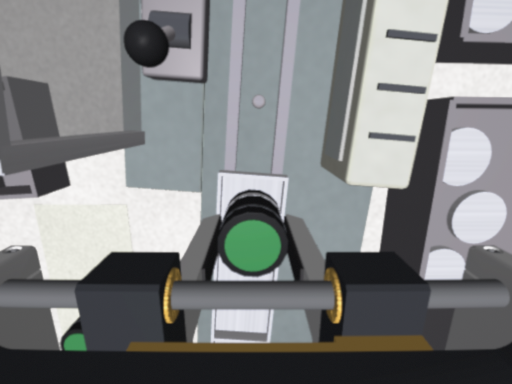

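The barrel top at (252,245) is centred between the carrier edges, inside pocket 0 at (219–287, 173). I'm lowering and releasing it, then going to the second barrel.

carry_out --commands '[[0.8,[0,0,17],[0,0,0]],[0.8,[0,0,17],[0,0,0]],[0.8,[0,0,0],[0,0,0]],[0.2,[0,0,0],[0,0,0]],[0.2,[0,0,0],[0,0,0]],[0.2,[0,0,0],[0,0,0]],[0.2,[0,0,0],[0,0,0]],[0.2,[0,0,-40],[0,0,0]],[0.2,[0,0,-35],[0,0,0]],[0.2,[-20,-30,0],[0,0,0]]]'

```text
time_s: 5.75
ee_pos: [0.5995, 0.0014, 0.1342]
eef_rot: [3.136, 0.0, 1.572]
force: [0.7, -0.8, -0.7]
grip_width: 0.0754
grip_force: 0.0
```

carry_out --commands '[[0.2,[-40,-45,0],[0,0,0]],[0.2,[-40,-45,0],[0,0,0]],[0.2,[-42,-49,0],[0,0,0]],[0.2,[0,0,35],[0,0,0]],[0.2,[0,0,40],[0,0,0]],[0.2,[0,0,29],[0,0,0]],[0.8,[0,0,0],[0,0,0]],[0.8,[0,0,0],[0,0,0]],[0.8,[0,0,0],[0,0,0]],[0.8,[0,0,0],[0,0,0]]]'

```text
time_s: 7.0
ee_pos: [0.4611, -0.1199, 0.0285]
eef_rot: [3.14, 0.001, 1.571]
force: [-0.9, 0.1, 7.1]
grip_width: 0.0438
grip_force: 15.0
```

carry_out --commands '[[0.8,[0,0,0],[0,0,0]],[0.8,[0,0,-30],[0,0,0]],[0.8,[0,0,-50],[0,0,0]],[0.8,[21,40,0],[0,0,0]],[0.8,[21,41,0],[0,0,0]],[0.8,[21,41,0],[0,0,0]],[0.8,[21,41,0],[0,0,0]],[0.8,[0,0,0],[0,0,0]],[0.8,[0,0,0],[0,0,0]]]'

```text
time_s: 8.12
ee_pos: [0.6229, -0.0358, 0.1073]
eef_rot: [-3.141, 0.0, 1.571]
force: [0.4, -0.2, -0.9]
grip_width: 0.044
grip_force: 15.0
```

Run:
```python
from h import *
c=save('wrist','w2.png'); o=ctrl.get_obs(); print(o['ee_pos'],o['grip_width'],o['grip_force'],o['force'])
show(['barrel0','pocket0'],'wrist')
ctrl.camera('scene');show(['barrel0'],'scene')
```

```text
[ 0.62285792 -0.03611716  0.10751069] 0.043663603695773996 14.999293684959412 [-1.13286739 -0.50738214 -1.01953074]
wrist barrel0 0.89 [0.6259 0.0179 0.0303]
wrist barrel0 0.81 [ 0.6197 -0.0383  0.0762]
wrist pocket0 0.84 [ 0.6233 -0.038   0.0259]
wrist pocket0 0.81 [ 0.6118 -0.1533  0.0305]
scene barrel0 0.87 [0.6278 0.0212 0.0279]
scene barrel0 0.73 [ 0.4467 -0.3027  0.0019]
scene barrel0 0.68 [ 0.625  -0.0371  0.0803]
scene barrel0 0.49 [ 0.4673 -0.2277  0.0007]
```

View pics/w2.png

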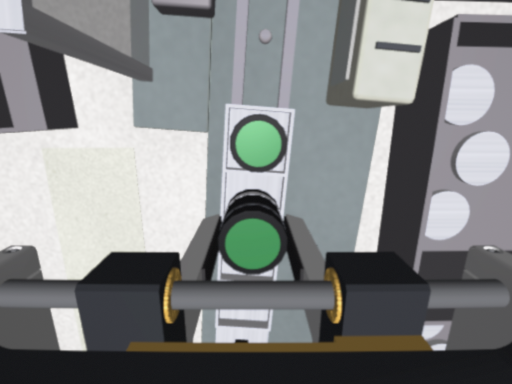

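Barrel A stands in pocket 0 at (258,142), and barrel B at (252,243) hangs centred over pocket 1. I'm lowering B and fetching the third.

carry_out --commands '[[0.8,[0,0,25],[0,0,0]],[0.8,[0,0,25],[0,0,0]],[0.8,[0,0,0],[0,0,0]],[0.2,[0,0,0],[0,0,0]],[0.2,[0,0,0],[0,0,0]],[0.2,[0,0,0],[0,0,0]],[0.2,[0,0,0],[0,0,0]],[0.2,[0,0,-40],[0,0,0]],[0.2,[0,0,-35],[0,0,0]],[0.2,[-30,-30,0],[0,0,0]]]'

```text
time_s: 9.62
ee_pos: [0.5951, -0.065, 0.1352]
eef_rot: [3.136, 0.001, 1.573]
force: [0.5, -1.5, -0.9]
grip_width: 0.0753
grip_force: 0.0
```

carry_out --commands '[[0.2,[-50,-40,0],[0,0,0]],[0.2,[-50,-40,0],[0,0,0]],[0.2,[-50,-40,0],[0,0,0]],[0.2,[-10,-6,0],[0,0,0]],[0.2,[0,0,35],[0,0,0]],[0.2,[0,0,40],[0,0,0]],[0.2,[0,0,29],[0,0,0]],[0.8,[0,0,0],[0,0,0]],[0.8,[0,0,0],[0,0,0]],[0.8,[0,0,0],[0,0,0]]]'

```text
time_s: 10.88
ee_pos: [0.4712, -0.2223, 0.0298]
eef_rot: [3.14, 0.001, 1.571]
force: [-0.2, 0.1, 0.1]
grip_width: 0.0487
grip_force: 0.1
```

Run:
```python
from h import *
ctrl.camera('scene');ctrl.camera('side');show(['barrel0'],'scene');show(['barrel0'],'side')
```

```text
scene barrel0 0.84 [ 0.6238 -0.038   0.0296]
scene barrel0 0.62 [ 0.4445 -0.3005  0.0006]
scene barrel0 0.6 [ 0.4659 -0.2288 -0.0007]
scene barrel0 0.6 [0.6269 0.0194 0.0263]
side barrel0 0.68 [ 0.4692 -0.2249  0.0031]
side barrel0 0.63 [ 0.4492 -0.3042  0.0014]
side barrel0 0.57 [0.6331 0.0198 0.0294]
side barrel0 0.54 [ 0.6234 -0.0381  0.0282]
```

carry_out --commands '[[0.8,[0,0,0],[0,0,0]],[0.8,[0,0,0],[0,0,0]],[0.8,[0,0,-30],[0,0,0]],[0.8,[0,0,-50],[0,0,0]],[0.8,[33,37,0],[0,0,0]],[0.8,[33,37,0],[0,0,0]],[0.8,[33,37,0],[0,0,0]],[0.8,[32,38,0],[0,0,0]],[0.8,[0,0,0],[0,0,0]],[0.8,[0,0,0],[0,0,0]]]'

```text
time_s: 12.32
ee_pos: [0.619, -0.0912, 0.1083]
eef_rot: [-3.141, -0.0, 1.571]
force: [-0.4, -0.6, -1.6]
grip_width: 0.0436
grip_force: 15.0
```

Run:
```python
from h import *
c=save('wrist','w3.png'); o=ctrl.get_obs(); print(o['ee_pos'],o['grip_width'],o['grip_force'],o['force'])
show(['barrel0','pocket0'],'wrist')
```

```text
[ 0.61883177 -0.09170807  0.10847814] 0.04366432537133604 14.99929815530777 [ 0.1225241  -0.35988942 -1.51444768]
wrist barrel0 0.87 [ 0.6247 -0.0873  0.0807]
wrist barrel0 0.81 [0.6306 0.0195 0.0282]
wrist barrel0 0.76 [ 0.6217 -0.0354  0.0263]
```

View pics/w3.png

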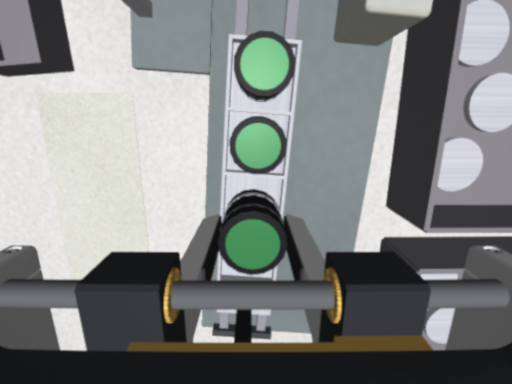

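Barrels A and B stand at (265,64) and (258,145), and C at (252,243) hangs over pocket 2. I'm shifting 2 mm towards −y, lowering it, and then fetching the last barrel.

carry_out --commands '[[0.8,[-2,0,25],[0,0,0]],[0.8,[0,0,25],[0,0,0]],[0.8,[0,0,0],[0,0,0]],[0.2,[0,0,0],[0,0,0]],[0.2,[0,0,0],[0,0,0]],[0.2,[0,0,0],[0,0,0]],[0.2,[0,0,0],[0,0,0]],[0.2,[0,0,-40],[0,0,0]],[0.2,[0,0,-35],[0,0,0]],[0.2,[-29,-33,0],[0,0,0]]]'

```text
time_s: 13.72
ee_pos: [0.588, -0.1215, 0.1362]
eef_rot: [3.137, 0.001, 1.573]
force: [-0.4, -0.6, -0.7]
grip_width: 0.0751
grip_force: 0.0
```

carry_out --commands '[[0.2,[-40,-35,0],[0,0,0]],[0.2,[-40,-35,0],[0,0,0]],[0.2,[-40,-35,0],[0,0,0]],[0.2,[-40,-35,0],[0,0,0]],[0.2,[-21,0,0],[0,0,0]],[0.2,[0,0,35],[0,0,0]],[0.2,[0,0,40],[0,0,0]],[0.2,[0,0,29],[0,0,0]],[0.2,[0,0,0],[0,0,0]]]'

```text
time_s: 14.85
ee_pos: [0.4462, -0.3022, 0.0278]
eef_rot: [-3.139, -0.002, 1.571]
force: [0.5, -0.7, 0.3]
grip_width: 0.0754
grip_force: 0.0
```

carry_out --commands '[[0.8,[0,0,0],[0,0,0]],[0.8,[0,0,0],[0,0,0]],[0.8,[0,0,0],[0,0,0]],[0.8,[0,0,0],[0,0,0]],[0.8,[0,0,0],[0,0,0]],[0.8,[0,0,-30],[0,0,0]],[0.8,[0,0,-50],[0,0,0]],[0.8,[50,20,0],[0,0,0]],[0.8,[50,30,0],[0,0,0]],[0.8,[50,30,0],[0,0,0]]]'

```text
time_s: 16.1
ee_pos: [0.527, -0.1516, 0.1096]
eef_rot: [3.141, 0.0, 1.57]
force: [0.2, -0.9, -1.1]
grip_width: 0.0437
grip_force: 15.0
```

carry_out --commands '[[0.8,[0,45,0],[0,0,0]],[0.8,[0,44,0],[0,0,0]],[0.8,[0,0,0],[0,0,0]],[0.8,[0,0,0],[0,0,0]]]'

```text
time_s: 16.6
ee_pos: [0.6147, -0.153, 0.1089]
eef_rot: [-3.14, -0.0, 1.571]
force: [-0.2, 0.6, -0.9]
grip_width: 0.0437
grip_force: 15.0
```

Run:
```python
from h import *
c=save('wrist','w4.png'); o=ctrl.get_obs(); print(o['ee_pos'],o['grip_width'],o['grip_force'],o['force'])
show(['barrel0','pocket0','carrier_post'],'wrist')
```

```text
[ 0.61460359 -0.15316607  0.10928377] 0.043800200577848204 14.999795258045197 [ 0.51674357  0.67895839 -1.17692188]
wrist barrel0 0.89 [ 0.6203 -0.0361  0.026 ]
wrist barrel0 0.84 [ 0.6217 -0.0935  0.0296]
wrist barrel0 0.83 [ 0.6124 -0.149   0.0806]
wrist pocket0 0.91 [ 0.6136 -0.1538  0.0279]
wrist carrier_post 0.64 [ 0.6068 -0.2196  0.0919]
```

View pics/w4.png

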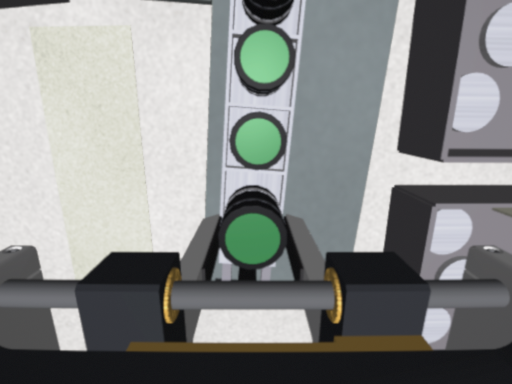

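B and C stand at (258,140) and (264,56), and D at (252,238) hangs over pocket 3. I'm lowering it and then checking.

carry_out --commands '[[0.8,[0,0,26],[0,0,0]],[0.8,[0,0,26],[0,0,0]],[0.8,[0,0,0],[0,0,0]],[0.2,[0,0,0],[0,0,0]],[0.2,[0,0,0],[0,0,0]],[0.2,[0,0,0],[0,0,0]],[0.2,[0,0,0],[0,0,0]],[0.2,[0,0,-40],[0,0,0]],[0.2,[0,0,-35],[0,0,0]]]'

```text
time_s: 17.92
ee_pos: [0.6154, -0.1531, 0.1336]
eef_rot: [-3.142, -0.0, 1.571]
force: [-1.0, -0.5, -0.5]
grip_width: 0.0754
grip_force: 0.0
```

carry_out --commands '[[0.2,[-31,0,0],[0,0,0.076]],[0.2,[-31,-3,0],[0,0,0]],[0.2,[0,0,0],[0,0,0]],[0.2,[0,0,0],[0,0,0]]]'

```text
time_s: 18.42
ee_pos: [0.6101, -0.2142, 0.1324]
eef_rot: [-3.141, -0.0, 1.495]
force: [-0.8, 0.1, -0.1]
grip_width: 0.0751
grip_force: 0.0
```

Run:
```python
from h import *
c=save('wrist','w5.png'); o=ctrl.get_obs(); print(o['time_s'],o['ee_pos'],o['eef_rot'],o['grip_width'])
show(['barrel0','carrier_post'],'wrist')
ctrl.camera('scene');ctrl.camera('side');show(['barrel0','carrier_post'],'scene');show(['barrel0','carrier_post'],'side')
```

```text
18.475 [ 0.61020466 -0.21395277  0.13240554] [-3.14145534e+00 -1.78456048e-04  1.49548490e+00] 0.07534625726373534
wrist barrel0 0.78 [ 0.6214 -0.0938  0.0304]
wrist barrel0 0.72 [ 0.6137 -0.1512  0.0299]
wrist barrel0 0.65 [ 0.6206 -0.0358  0.0271]
wrist carrier_post 0.79 [ 0.6081 -0.2176  0.0922]
scene barrel0 0.62 [ 0.6269 -0.0356  0.0285]
scene barrel0 0.53 [0.6259 0.0199 0.0273]
scene barrel0 0.52 [ 0.6179 -0.153   0.0314]
scene barrel0 0.5 [ 0.6145 -0.0955  0.0268]
scene barrel0 0.47 [0.5658 0.1393 0.0875]
scene carrier_post 0.92 [ 0.6069 -0.2176  0.0878]
side barrel0 0.57 [ 0.6219 -0.0408  0.0278]
side barrel0 0.47 [ 0.6167 -0.1522  0.0277]
side barrel0 0.42 [ 0.6162 -0.0962  0.0282]
side barrel0 0.31 [ 0.6157 -0.1543  0.0272]
side carrier_post 0.76 [ 0.6076 -0.2152  0.087 ]
```

View pics/w5.png

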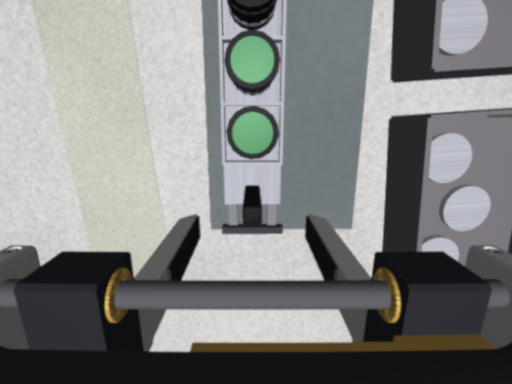

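All four barrels are in their pockets, two of them visible at (251,132) and (251,58), and the post is ahead at (252,205). I'm gripping the post.

carry_out --commands '[[0.2,[-2,-2,20],[0,0,0]],[0.2,[0,0,20],[0,0,0]],[0.2,[0,0,20],[0,0,0]],[1,[0,0,0],[0,0,0]],[1,[0,0,0],[0,0,0]],[1,[0,0,0],[0,0,0]],[1,[0,0,0],[0,0,0]],[1,[0,0,0],[0,0,0]],[1,[0,0,0],[0,0,0]],[1,[0,0,0],[0,0,0]]]' --squeeze 25

```text
time_s: 20.12
ee_pos: [0.6095, -0.2167, 0.0726]
eef_rot: [3.137, 0.001, 1.495]
force: [14.4, -2.5, -6.5]
grip_width: 0.0158
grip_force: 25.0
```

carry_out --commands '[[1,[0,0,0],[0,0,0]],[1,[5,0,0],[0,0,0]],[1,[10,0,0],[0,0,0]],[1,[12,0,0],[0,0,0]],[1,[12,0,0],[0,0,0]],[1,[12,0,0],[0,0,0]],[1,[12,0,0],[0,0,0]],[1,[12,0,0],[0,0,0]],[1,[12,0,0],[0,0,0]],[1,[0,0,0],[0,0,0]]]'

```text
time_s: 21.38
ee_pos: [0.6161, -0.1291, 0.0726]
eef_rot: [3.138, -0.0, 1.496]
force: [14.4, 0.2, -6.7]
grip_width: 0.0158
grip_force: 25.0
```

carry_out --commands '[[1,[10,2,0],[0,0,0]],[1,[12,0,0],[0,0,0]],[1,[12,0,0],[0,0,0]],[1,[12,0,0],[0,0,0]],[1,[12,0,0],[0,0,0]],[1,[12,0,0],[0,0,0]],[1,[12,0,0],[0,0,0]],[1,[8,0,0],[0,0,0]],[1,[4,0,0],[0,0,0]],[1,[0,0,0],[0,0,0]]]'

```text
time_s: 22.62
ee_pos: [0.6233, -0.036, 0.0725]
eef_rot: [-3.141, 0.0, 1.495]
force: [-5.3, -0.2, 4.4]
grip_width: 0.0156
grip_force: 25.0
```

Run:
```python
from h import *
o=ctrl.get_obs(); print(o['time_s'],o['ee_pos'],o['force'])
for k in ['scene','side']:
    ctrl.camera(k); show(['barrel0','carrier_post','stop_mark','carrier_mid','pocket0'],k)
```

```text
22.625 [ 0.6232704  -0.03597228  0.07251308] [-5.29959547 -0.16671846  4.38452927]
scene barrel0 0.81 [0.6383 0.1462 0.0298]
scene barrel0 0.78 [0.632  0.0838 0.0315]
scene barrel0 0.62 [0.6334 0.031  0.0316]
scene barrel0 0.58 [0.6409 0.1993 0.0268]
scene carrier_post 0.9 [ 0.6252 -0.0349  0.0862]
scene carrier_post 0.68 [0.6339 0.1095 0.0224]
scene stop_mark 0.78 [0.6353 0.1082 0.025 ]
scene carrier_mid 0.88 [0.6354 0.1193 0.028 ]
scene pocket0 0.78 [0.6433 0.2035 0.027 ]
scene pocket0 0.78 [0.6306 0.0825 0.0299]
scene pocket0 0.68 [0.6229 0.0261 0.0222]
scene pocket0 0.56 [0.6346 0.1422 0.0308]
scene pocket0 0.22 [0.5639 0.1654 0.0103]
side barrel0 0.71 [0.6375 0.1406 0.0283]
side barrel0 0.71 [0.6421 0.1992 0.0294]
side barrel0 0.45 [0.6305 0.0836 0.0286]
side carrier_post 0.62 [ 0.6189 -0.0364  0.087 ]
side stop_mark 0.72 [0.6315 0.1098 0.0214]
side carrier_mid 0.57 [0.5285 0.1906 0.1668]
side pocket0 0.66 [0.6397 0.1976 0.0261]
side pocket0 0.47 [0.6262 0.0264 0.0285]
side pocket0 0.25 [0.6368 0.1417 0.0271]
```

carry_out --commands '[[1,[3,-0.7,0],[0,0,0]],[1,[3,0,0],[0,0,0]],[1,[0,0,0],[0,0,0]]]'

```text
time_s: 23.6
ee_pos: [0.6237, -0.0295, 0.0725]
eef_rot: [3.141, -0.001, 1.495]
force: [1.5, 4.2, 0.4]
grip_width: 0.016
grip_force: 25.0
```

carry_out --commands '[[1,[1,0,0],[0,0,0]],[1,[0,0,0],[0,0,0]]]'

```text
time_s: 23.85
ee_pos: [0.6237, -0.0291, 0.0726]
eef_rot: [3.141, -0.0, 1.495]
force: [2.7, 0.9, 0.9]
grip_width: 0.0155
grip_force: 25.0
```

carry_out --commands '[[1,[1,0,0],[0,0,0]],[1,[0,0,0],[0,0,0]]]'

```text
time_s: 24.1
ee_pos: [0.6238, -0.0283, 0.0725]
eef_rot: [3.141, -0.0, 1.495]
force: [3.0, -0.3, 0.6]
grip_width: 0.0157
grip_force: 25.0
```

carry_out --commands '[[1,[1,0,0],[0,0,0]],[1,[0,0,0],[0,0,0]]]'

```text
time_s: 24.35
ee_pos: [0.6238, -0.027, 0.0725]
eef_rot: [3.141, -0.0, 1.495]
force: [6.1, 0.6, 0.4]
grip_width: 0.0158
grip_force: 25.0
```

carry_out --commands '[[1,[1,0,0],[0,0,0]],[1,[0,0,0],[0,0,0]]]'

```text
time_s: 24.6
ee_pos: [0.6239, -0.026, 0.0725]
eef_rot: [3.141, -0.0, 1.495]
force: [6.1, 0.7, 0.7]
grip_width: 0.0161
grip_force: 25.0
```

carry_out --commands '[[1,[1,0,0],[0,0,0]],[1,[0,0,0],[0,0,0]]]'

```text
time_s: 24.85
ee_pos: [0.624, -0.0251, 0.0726]
eef_rot: [3.141, -0.0, 1.495]
force: [5.4, -0.7, 0.7]
grip_width: 0.016
grip_force: 25.0
```

carry_out --commands '[[1,[1,0,0],[0,0,0]],[1,[0,0,0],[0,0,0]]]'

```text
time_s: 25.1
ee_pos: [0.6241, -0.0242, 0.0726]
eef_rot: [3.141, -0.0, 1.495]
force: [4.5, -1.2, -0.1]
grip_width: 0.016
grip_force: 25.0
```

carry_out --commands '[[1,[1,0,0],[0,0,0]],[1,[0,0,0],[0,0,0]]]'

```text
time_s: 25.35
ee_pos: [0.6241, -0.0235, 0.0726]
eef_rot: [3.141, 0.0, 1.495]
force: [4.7, -2.8, 1.1]
grip_width: 0.0158
grip_force: 25.0
```

Run:
```python
from h import *
for k in ['scene','side']:
    ctrl.camera(k); show(['barrel0','carrier_post','stop_mark','carrier_mid','pocket0'],k)
```

```text
scene barrel0 0.71 [0.6335 0.0972 0.0262]
scene barrel0 0.67 [0.6263 0.0386 0.0241]
scene barrel0 0.58 [0.6448 0.2139 0.0285]
scene barrel0 0.55 [0.6402 0.1578 0.0305]
scene barrel0 0.55 [0.6413 0.2148 0.0286]
scene carrier_post 0.55 [ 0.6221 -0.0258  0.0912]
scene stop_mark 0.65 [0.6334 0.1092 0.0216]
scene carrier_mid 0.7 [0.6357 0.1275 0.0259]
scene carrier_mid 0.45 [0.6319 0.0945 0.0255]
scene pocket0 0.87 [0.6266 0.0374 0.0251]
scene pocket0 0.86 [0.6428 0.2141 0.0299]
scene pocket0 0.71 [0.6393 0.1559 0.0324]
scene pocket0 0.64 [0.634  0.0983 0.0279]
side barrel0 0.82 [0.6464 0.2138 0.0289]
side barrel0 0.69 [0.631  0.0396 0.0272]
side barrel0 0.66 [0.636  0.1547 0.0329]
side barrel0 0.6 [ 0.6202 -0.0238  0.0866]
side barrel0 0.49 [0.6332 0.1001 0.0297]
side carrier_post 0.76 [ 0.6204 -0.0242  0.0874]
side carrier_post 0.37 [ 0.528  -0.4824 -0.0049]
side stop_mark 0.56 [0.6308 0.1124 0.0278]
side stop_mark 0.56 [0.6329 0.0989 0.0293]
side pocket0 0.59 [0.6419 0.2125 0.0241]
side pocket0 0.52 [0.6299 0.0389 0.0287]
```

The carrier force reversed sign and the pockets match the stop mark. I'm backing off 1 mm, releasing, and moving up to the rod.

carry_out --commands '[[1,[-1,0,0],[0,0,0]],[0,[0,0,0],[0,0,0]],[0,[0,0,0],[0,0,0]],[0,[0,0,0],[0,0,0]],[0,[0,0,-20],[0,0,0]],[0,[0,0,-40],[0,0,0]],[0,[0,0,-50],[0,0,0]],[0,[0,0,-50],[0,0,0]],[0,[0,0,-30],[0,0,0]],[0,[30,-24,0],[0,0,0]]]'

```text
time_s: 27.2
ee_pos: [0.603, 0.0066, 0.2663]
eef_rot: [3.136, 0.0, 1.493]
force: [0.7, 1.2, -0.9]
grip_width: 0.0937
grip_force: 0.0
```

carry_out --commands '[[0,[40,-32,0],[0,0,0]],[0,[40,-32,0],[0,0,0]],[0,[40,-32,0],[0,0,0]],[0,[40,-32,0],[0,0,0]],[0,[40,-32,0],[0,0,0]],[0,[40,-32,0],[0,0,0]],[0,[39,-33,0],[0,0,0]],[0,[0,0,0],[0,0,-0.1]],[0,[0,0,0],[0,0,0.15]],[0,[0,0,0],[0,0,0.145]]]'

```text
time_s: 28.45
ee_pos: [0.3988, 0.3028, 0.2639]
eef_rot: [3.141, -0.001, 1.295]
force: [0.5, 0.4, 0.2]
grip_width: 0.0939
grip_force: 0.0
```

carry_out --commands '[[0,[0,0,0],[0,0,0]],[0,[0,0,0],[0,0,0]]]'

```text
time_s: 28.7
ee_pos: [0.399, 0.3027, 0.2631]
eef_rot: [3.141, -0.001, 1.303]
force: [0.5, 0.1, -0.9]
grip_width: 0.0938
grip_force: 0.0
```

Run:
```python
from h import *
c=save('wrist','w6.png'); o=ctrl.get_obs(); print(o['time_s'],o['ee_pos'],o['eef_rot'],o['grip_width'],o['qpos'])
show(['rod','rod_foot','rod_stand'],'wrist')
for k in ['scene','side']:
    ctrl.camera(k); show(['carrier_post','pocket0','rod','rod_foot','rod_stand','lamp_switch_tip'],k)
```

```text
28.75 [0.39903087 0.30270028 0.26293471] [ 3.14126263e+00 -3.73809246e-04  1.30243720e+00] 0.0938245107724552 [5.75833684e-01 1.48995061e-01 1.57138009e+00 1.68298029e-06
 1.42071886e+00 8.44192625e-01]
wrist rod 0.68 [0.4097 0.3052 0.162 ]
wrist rod_stand 0.79 [ 3.975e-01  3.055e-01 -3.000e-04]
scene carrier_post 0.82 [ 0.6218 -0.0223  0.0883]
scene carrier_post 0.35 [0.6355 0.1093 0.0234]
scene carrier_post 0.3 [0.5631 0.1632 0.0146]
scene pocket0 0.96 [0.6444 0.2122 0.0311]
scene pocket0 0.92 [0.6338 0.0942 0.0279]
scene pocket0 0.67 [0.6381 0.1535 0.0305]
scene pocket0 0.59 [0.6276 0.0384 0.0251]
scene rod 0.9 [0.4015 0.301  0.1581]
scene rod_foot 0.78 [0.4299 0.4135 0.0124]
scene rod_stand 0.84 [ 0.3976  0.2981 -0.0021]
scene lamp_switch_tip 0.71 [ 0.3993  0.2973 -0.0032]
scene lamp_switch_tip 0.53 [0.5665 0.1378 0.0937]
side carrier_post 0.56 [ 0.6223 -0.024   0.0887]
side pocket0 0.49 [0.638  0.2108 0.023 ]
side rod_foot 0.77 [0.431  0.4098 0.0096]
side rod_stand 0.96 [ 0.3995  0.3051 -0.0004]
side rod_stand 0.27 [0.396  0.3032 0.1552]
```

View pics/w6.png

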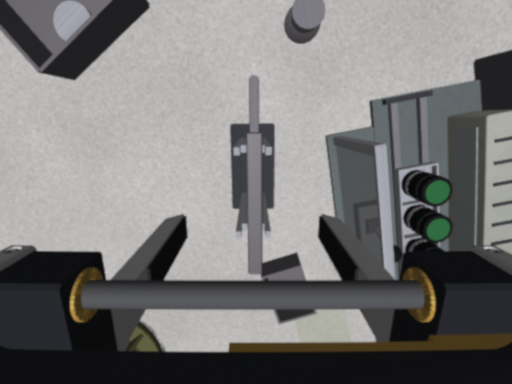

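The rod handle runs along column 254 from row 272 to row 135, aligned with the tool. The leg's bend is at (254,78), and the barrels stand in the carrier on the right. I'm computing the grip offset.

Run:
```python
from h import *
c=ctrl.camera('wrist'); o=ctrl.get_obs()
Rt=R.from_euler('xyz',o['eef_rot']).as_matrix()
for px,z in [((254.5,272),.168),((254,135),.168),((254,78),.164)]:
    p=atz(c,*px,z); print(px,p.round(4),'tool mm',(Rt.T@(p-o['ee_pos'])*1000).round(1))
```

```text
(254.5, 272) [0.3776 0.2108 0.168 ] tool mm [-94.3   3.9  94.5]
(254, 135) [0.4179 0.3588 0.168 ] tool mm [59.1  3.1 94.5]
(254, 78) [0.4323 0.4106 0.164 ] tool mm [112.8   3.1  98.5]
```

carry_out --commands '[[0.3,[0,3,30],[0,0,0]],[0.3,[0,0,30],[0,0,0]],[0.3,[0,0,30],[0,0,0]],[0.3,[0,0,33],[0,0,0]],[1,[0,0,0],[0,0,0]],[1,[0,0,0],[0,0,0]],[1,[0,0,0],[0,0,0]],[1,[0,0,0],[0,0,0]],[1,[0,0,0],[0,0,0]],[1,[0,0,0],[0,0,0]]]' --squeeze 50

```text
time_s: 30.9
ee_pos: [0.402, 0.302, 0.1397]
eef_rot: [3.141, -0.0, 1.3]
force: [-0.4, -0.2, 3.1]
grip_width: 0.0155
grip_force: 50.0
```

carry_out --commands '[[1,[0,0,0],[0,0,0]],[1,[0,0,0],[0,0,0]],[1,[0,0,0],[0,0,0]]]'

```text
time_s: 31.28
ee_pos: [0.402, 0.302, 0.1397]
eef_rot: [3.141, -0.0, 1.3]
force: [-1.7, -1.1, 6.7]
grip_width: 0.0159
grip_force: 50.0
```

carry_out --commands '[[1,[0,0,-15],[0,0,0]],[1,[0,0,-25],[0,0,0]],[1,[0,0,-35],[0,0,0]],[1,[0,0,-40],[0,0,0]],[1,[0,0,-40],[0,0,0]],[1,[0,0,-31],[0,0,0]],[1,[-40,25,0],[0,0,0]],[1,[-45,25,0],[0,0,0]],[1,[-45,26,0],[0,0,0]],[1,[-46,26,0],[0,0,0]]]'

```text
time_s: 32.52
ee_pos: [0.453, 0.1034, 0.3262]
eef_rot: [3.141, -0.0, 1.3]
force: [0.4, 0.2, -1.9]
grip_width: 0.0155
grip_force: 50.0
```

carry_out --commands '[[1,[0,0,0],[0,0,0.13]],[1,[0,0,0],[0,0,0.14]],[1,[0,0,0],[0,0,0.14]],[1,[0,0,0],[0,0,0.14]],[1,[0,0,0],[0,0,0.14]],[1,[0,0,0],[0,0,0.14]],[1,[0,0,0],[0,0,0.14]],[1,[0,0,0],[0,0,0.14]],[1,[0,0,0],[0,0,0.14]],[1,[0,0,0],[0,0,0.126]]]'

```text
time_s: 33.78
ee_pos: [0.4529, 0.105, 0.3261]
eef_rot: [-3.142, -0.0, -0.081]
force: [1.0, 0.6, -1.8]
grip_width: 0.0158
grip_force: 50.0
```

carry_out --commands '[[1,[0,0,0],[0,0,0]],[1,[0,0,0],[0,0,0]]]'

```text
time_s: 34.02
ee_pos: [0.453, 0.105, 0.3257]
eef_rot: [3.142, -0.0, -0.073]
force: [-0.7, 0.1, -1.5]
grip_width: 0.0159
grip_force: 50.0
```

Run:
```python
from h import *
o=ctrl.get_obs(); print(o['time_s'],o['ee_pos'],o['eef_rot'],o['grip_force'],o['force'])
c=save('side','s7.png'); show(['rod_foot','rod','lamp_switch_tip'],'side')
c=save('scene','c7.png'); show(['rod_foot','rod','lamp_switch_tip'],'scene')
c=save('wrist','w7.png'); show(['rod_foot','rod','lamp_switch_tip'],'wrist')
```

```text
34.025 [0.45302478 0.10503101 0.32569571] [ 3.14158780e+00 -1.10050992e-04 -7.33779502e-02] 49.96921956539154 [-0.67853967  0.05354493 -1.4782003 ]
side rod_foot 0.67 [0.5284 0.1924 0.164 ]
side rod 0.74 [0.4511 0.1046 0.3445]
side rod 0.27 [0.4069 0.0799 0.0023]
scene rod_foot 0.72 [0.5668 0.0966 0.1948]
scene rod 0.93 [0.4542 0.1048 0.3457]
scene rod 0.19 [0.636  0.112  0.0249]
scene lamp_switch_tip 0.73 [0.455  0.1018 0.3443]
scene lamp_switch_tip 0.49 [0.565  0.1383 0.0916]
scene lamp_switch_tip 0.17 [ 0.402   0.0773 -0.0023]
wrist rod_foot 0.24 [0.6322 0.0997 0.0255]
wrist rod 0.64 [0.4602 0.1049 0.3455]
wrist rod 0.61 [0.6332 0.1538 0.0254]
wrist rod 0.17 [0.6437 0.2094 0.0275]
wrist lamp_switch_tip 0.63 [0.5717 0.1402 0.088 ]
wrist lamp_switch_tip 0.31 [0.6291 0.037  0.0289]
```

View pics/w7.png

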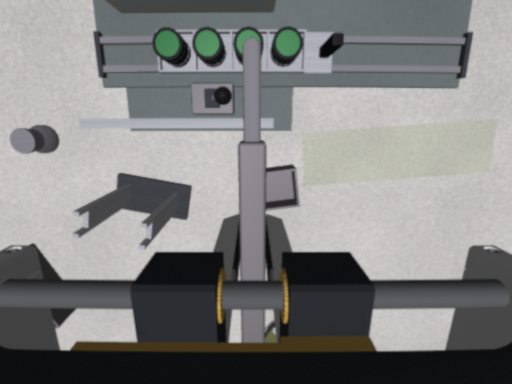

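The rod points over the shield. Its bend is at (252,45), the ball at (223,96), the shield at (80–273,123), and the leg is to the −y side of the ball. I'm lowering it and pushing.

carry_out --commands '[[1,[0,0,25],[0,0,0]],[1,[0,0,35],[0,0,0]],[1,[0,0,35],[0,0,0]],[1,[0,0,30],[0,0,0]],[1,[0,-6,0],[0,0,0]],[1,[0,-6,0],[0,0,0]],[1,[0,0,0],[0,0,0]]]'

```text
time_s: 35.5
ee_pos: [0.4545, 0.1176, 0.2017]
eef_rot: [-3.141, -0.002, -0.075]
force: [0.0, -1.0, -1.5]
grip_width: 0.0157
grip_force: 50.0
```

carry_out --commands '[[1,[0,-6,0],[0,0,0]],[1,[0,-6,0],[0,0,0]],[1,[0,-6,0],[0,0,0]],[1,[0,-6,0],[0,0,0]],[1,[0,-6,0],[0,0,0]],[1,[0,-6,0],[0,0,0]],[1,[0,-6,0],[0,0,0]],[1,[0,-6,0],[0,0,0]],[1,[0,-6,0],[0,0,0]],[1,[0,0,0],[0,0,0]]]'

```text
time_s: 36.75
ee_pos: [0.4581, 0.1713, 0.2004]
eef_rot: [-3.141, 0.0, -0.076]
force: [0.6, -0.6, -1.5]
grip_width: 0.0157
grip_force: 50.0
```

Run:
```python
from h import *
o=ctrl.get_obs(); print(o['time_s'],o['ee_pos'],o['eef_rot'],o['grip_force'],o['force'],o['moment'])
for k in ['scene','wrist']:
    ctrl.camera(k); show(['rod_foot','lamp_switch_tip','carrier_post'],k)
```

```text
36.75 [0.45809568 0.17129028 0.20038245] [-3.14141046e+00  1.59520759e-04 -7.56997723e-02] 49.97221112251282 [ 0.60719101 -0.56449377 -1.51862986] [ 0.02819934  0.07673506 -0.01656371]
scene rod_foot 0.55 [0.5692 0.165  0.07  ]
scene rod_foot 0.32 [5.271e-01 4.882e-01 1.000e-04]
scene lamp_switch_tip 0.4 [0.5684 0.181  0.0923]
scene lamp_switch_tip 0.19 [0.6296 0.0403 0.0295]
scene carrier_post 0.71 [0.6332 0.0963 0.0264]
wrist rod_foot 0.65 [ 0.6215 -0.0245  0.0936]
wrist lamp_switch_tip 0.78 [0.571  0.1836 0.0891]
wrist carrier_post 0.87 [ 0.6218 -0.0255  0.0911]
wrist carrier_post 0.39 [ 0.4081  0.0739 -0.0015]
```

carry_out --commands '[[1,[0,-5,0],[0,0,0]],[1,[0,-5,0],[0,0,0]],[1,[0,0,0],[0,0,0]]]'

```text
time_s: 37.52
ee_pos: [0.4588, 0.1812, 0.2004]
eef_rot: [-3.142, 0.0, -0.076]
force: [0.3, -0.9, -1.7]
grip_width: 0.0152
grip_force: 50.0
```

carry_out --commands '[[1,[0,-2,0],[0,0,0]],[1,[0,0,0],[0,0,0]]]'

```text
time_s: 37.78
ee_pos: [0.459, 0.1829, 0.2004]
eef_rot: [3.142, 0.0, -0.076]
force: [0.2, -0.6, -2.9]
grip_width: 0.0153
grip_force: 50.0
```

carry_out --commands '[[1,[0,-2,0],[0,0,0]],[1,[0,0,0],[0,0,0]]]'

```text
time_s: 38.02
ee_pos: [0.4591, 0.1847, 0.2004]
eef_rot: [3.141, 0.0, -0.076]
force: [-0.2, -3.2, -1.8]
grip_width: 0.0157
grip_force: 50.1
```

Run:
```python
from h import *
o=ctrl.get_obs(); print(o['time_s'],o['ee_pos'],o['force'],o['moment'])
for k in ['scene','wrist']:
    c=save(k,k+'8.png'); show(['rod_foot','lamp_switch_tip'],k)
```

```text
38.025 [0.45913883 0.18468304 0.20043908] [-0.20653367 -3.16522946 -1.76314492] [-0.83465229  0.30434015 -0.26579913]
scene rod_foot 0.76 [0.568  0.1746 0.0702]
scene rod_foot 0.73 [0.6357 0.13   0.0262]
scene lamp_switch_tip 0.44 [0.5681 0.1903 0.0895]
wrist lamp_switch_tip 0.73 [0.6329 0.155  0.0289]
wrist lamp_switch_tip 0.64 [0.6413 0.215  0.0307]
wrist lamp_switch_tip 0.63 [0.5692 0.1925 0.0898]
wrist lamp_switch_tip 0.57 [0.5331 0.1948 0.1613]
```

View pics/wrist8.png

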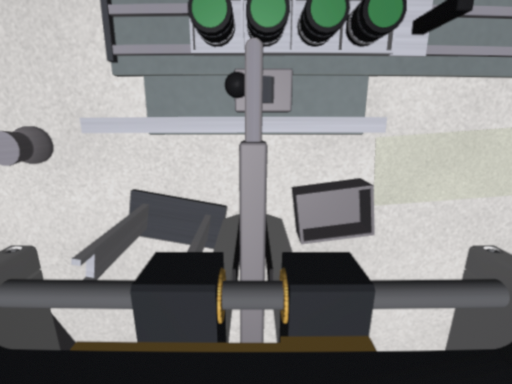

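The ball is at (236,85), now on the other side of its base, and the force has risen as if against the stop. I'm pushing 1 mm more, then taking the rod over to the far side while the lamp burns.

carry_out --commands '[[1,[0,-1,0],[0,0,0]],[1,[0,0,0],[0,0,0]]]'

```text
time_s: 38.58
ee_pos: [0.4592, 0.1857, 0.2004]
eef_rot: [3.141, 0.0, -0.076]
force: [-0.9, -3.8, -2.7]
grip_width: 0.0159
grip_force: 50.2
```

carry_out --commands '[[1,[0,5,0],[0,0,0]],[1,[0,4,0],[0,0,0]],[1,[0,0,-35],[0,0,0]],[1,[0,0,-35],[0,0,0]],[1,[0,-30,0],[0,0,0]],[1,[0,-32,0],[0,0,0]],[1,[0,0,0],[0,0,0]],[1,[0,0,0],[0,0,0]]]'

```text
time_s: 39.58
ee_pos: [0.4633, 0.2384, 0.2704]
eef_rot: [-3.141, 0.0, -0.076]
force: [-0.2, -0.5, -1.3]
grip_width: 0.0152
grip_force: 50.0
```

Run:
```python
from h import *
o=ctrl.get_obs(); print(o['time_s'],o['ee_pos'],o['force'],o['moment'])
for k in ['scene','wrist']:
    c=save(k,k+'9.png'); show(['rod_foot','lamp_switch_tip','carrier_post'],k)
```

```text
39.575 [0.46326442 0.23836709 0.27041762] [-0.21564278 -0.53860012 -1.32472078] [ 0.05973138  0.08629832 -0.0038092 ]
scene rod_foot 0.55 [0.577  0.2325 0.1417]
scene lamp_switch_tip 0.5 [0.5685 0.1885 0.0885]
scene carrier_post 0.57 [ 0.626  -0.0256  0.09  ]
scene carrier_post 0.52 [0.6328 0.0943 0.0257]
wrist lamp_switch_tip 0.71 [0.5729 0.1939 0.0869]
wrist carrier_post 0.74 [ 0.6249 -0.0246  0.09  ]
```

View pics/wrist9.png

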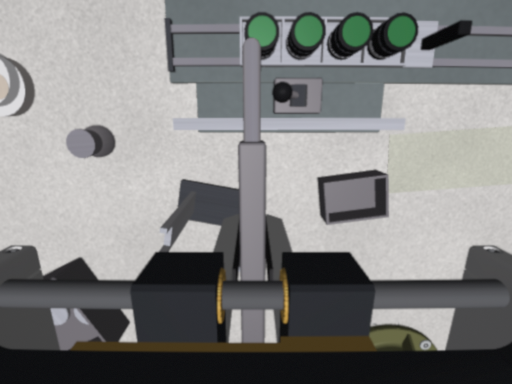

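The ball is at (283,92) with its base centred near (298,96), and the leg is now on its +y side. I'm checking the lever angle numerically and the lamp's brightness.

Run:
```python
from h import *
c=ctrl.camera('wrist')
b=atz(c,283,92,.087); print(b.round(4))
for px in [(273,79),(322,78),(321,113),(275,115)]: print(atz(c,*px,.037).round(4))
a=cv2.imread('pics/c7.png').astype(int)-cv2.imread('pics/scene9.png').astype(int)
s=cv2.imread('pics/scene0.png'); e=cv2.imread('pics/scene9.png')
for i in (s,e): print(i[270:290,270:330].mean((0,1)).round(1))
```

```text
[0.5696 0.1908 0.087 ]
[0.5928 0.1985 0.037 ]
[0.5889 0.1283 0.037 ]
[0.5405 0.1305 0.037 ]
[0.5427 0.1985 0.037 ]
[136.1 140.3 137.7]
[133.  137.  134.9]
```

carry_out --commands '[[1,[0,0,35],[0,0,0]],[1,[0,0,34],[0,0,0]],[1,[0,0,0],[0,0,0]],[1,[0,0,0],[0,0,0]],[1,[0,0,0],[0,0,0]],[1,[0,0,0],[0,0,0]],[1,[0,0,0],[0,0,0]],[1,[0,0,0],[0,0,0]],[1,[0,0,0],[0,0,0]],[1,[0,0,0],[0,0,0]]]'

```text
time_s: 41.28
ee_pos: [0.4633, 0.2387, 0.2014]
eef_rot: [3.142, 0.0, -0.076]
force: [0.7, 0.2, -2.1]
grip_width: 0.0155
grip_force: 50.0
```

carry_out --commands '[[1,[0,0,0],[0,0,0]],[1,[0,0,0],[0,0,0]],[1,[0,0,0],[0,0,0]],[1,[0,0,0],[0,0,0]],[1,[0,0,0],[0,0,0]],[1,[0,0,0],[0,0,0]],[1,[0,0,0],[0,0,0]],[1,[0,0,0],[0,0,0]],[1,[0,0,0],[0,0,0]],[1,[0,0,0],[0,0,0]]]'

```text
time_s: 42.52
ee_pos: [0.4633, 0.2387, 0.2014]
eef_rot: [-3.142, 0.0, -0.076]
force: [-0.3, -0.2, -2.1]
grip_width: 0.0158
grip_force: 50.0
```

carry_out --commands '[[1,[0,0,0],[0,0,0]],[1,[0,0,0],[0,0,0]],[1,[0,0,0],[0,0,0]],[1,[0,0,0],[0,0,0]],[1,[0,0,0],[0,0,0]],[1,[0,0,0],[0,0,0]],[1,[0,0,0],[0,0,0]],[1,[0,0,0],[0,0,0]],[1,[0,0,0],[0,0,0]],[1,[0,0,0],[0,0,0]]]'

```text
time_s: 43.78
ee_pos: [0.4633, 0.2387, 0.2014]
eef_rot: [3.142, 0.0, -0.076]
force: [0.1, -0.4, -1.9]
grip_width: 0.0153
grip_force: 50.0
```

carry_out --commands '[[1,[0,0,0],[0,0,0]],[1,[0,0,0],[0,0,0]],[1,[0,8,0],[0,0,0]],[1,[0,6,0],[0,0,0]],[1,[0,6,0],[0,0,0]],[1,[0,6,0],[0,0,0]],[1,[0,6,0],[0,0,0]],[1,[0,6,0],[0,0,0]],[1,[0,6,0],[0,0,0]],[1,[0,6,0],[0,0,0]]]'

```text
time_s: 45.02
ee_pos: [0.4594, 0.1884, 0.2014]
eef_rot: [3.141, 0.0, -0.076]
force: [0.7, 1.9, -1.6]
grip_width: 0.0157
grip_force: 50.0
```

carry_out --commands '[[1,[0,6,0],[0,0,0]],[1,[0,6,0],[0,0,0]],[1,[0,6,0],[0,0,0]],[1,[0,4,0],[0,0,0]],[1,[0,0,0],[0,0,0]]]'

```text
time_s: 45.65
ee_pos: [0.4577, 0.1666, 0.2014]
eef_rot: [3.141, 0.0, -0.077]
force: [0.0, 0.6, -2.4]
grip_width: 0.0155
grip_force: 50.0
```

carry_out --commands '[[1,[0,2,0],[0,0,0]],[1,[0,0,0],[0,0,0]]]'

```text
time_s: 45.9
ee_pos: [0.4576, 0.1649, 0.2014]
eef_rot: [3.142, 0.0, -0.076]
force: [-0.2, 0.3, -3.1]
grip_width: 0.0155
grip_force: 50.0
```

carry_out --commands '[[1,[0,2,0],[0,0,0]],[1,[0,0,0],[0,0,0]]]'

```text
time_s: 46.15
ee_pos: [0.4575, 0.1628, 0.2014]
eef_rot: [3.142, 0.0, -0.076]
force: [-0.2, 0.9, -2.1]
grip_width: 0.0156
grip_force: 50.0
```

Run:
```python
from h import *
o=ctrl.get_obs(); print(o['time_s'],o['ee_pos'],o['force'],o['moment'])
for k in ['scene','wrist']:
    c=save(k,k+'10.png'); show(['lamp_switch_tip','rod_foot'],k)
```

```text
46.15 [0.45747093 0.16283341 0.20142149] [-0.24135514  0.86868893 -2.08859578] [0.34343219 0.13054705 0.10259531]
scene lamp_switch_tip 0.64 [ 5.817e-01  4.530e-02 -2.000e-04]
scene lamp_switch_tip 0.47 [0.5653 0.1376 0.0905]
scene rod_foot 0.55 [0.5703 0.155  0.0728]
wrist lamp_switch_tip 0.68 [0.5692 0.1393 0.0887]
wrist rod_foot 0.53 [0.6353 0.1091 0.0207]
```

carry_out --commands '[[1,[0,1.5,0],[0,0,0]],[1,[0,0,0],[0,0,0]]]'

```text
time_s: 46.7
ee_pos: [0.4574, 0.1613, 0.2015]
eef_rot: [3.142, -0.0, -0.076]
force: [0.8, 0.3, -2.8]
grip_width: 0.0156
grip_force: 50.0
```

carry_out --commands '[[1,[0,1.5,0],[0,0,0]],[1,[0,0,0],[0,0,0]]]'

```text
time_s: 46.95
ee_pos: [0.4573, 0.1598, 0.2015]
eef_rot: [-3.142, -0.0, -0.076]
force: [-0.2, 0.9, -1.7]
grip_width: 0.0154
grip_force: 50.0
```

carry_out --commands '[[1,[0,1.5,0],[0,0,0]],[1,[0,0,0],[0,0,0]]]'

```text
time_s: 47.2
ee_pos: [0.4572, 0.1585, 0.2015]
eef_rot: [-3.141, -0.0, -0.076]
force: [0.4, 2.5, -2.2]
grip_width: 0.0159
grip_force: 50.0
```

carry_out --commands '[[1,[0,-5,0],[0,0,0]],[1,[0,-5,0],[0,0,0]],[1,[0,0,-26],[0,0,0]],[1,[0,0,-35],[0,0,0]],[1,[0,0,-35],[0,0,0]],[1,[0,0,-30],[0,0,0]],[1,[0,0,0],[0,0,0]]]'

```text
time_s: 48.08
ee_pos: [0.4584, 0.1687, 0.3289]
eef_rot: [-3.141, -0.003, -0.076]
force: [-0.3, -0.4, -1.5]
grip_width: 0.0157
grip_force: 50.0
```

Run:
```python
from h import *
c=save('wrist','w11.png'); show(['lamp_switch_tip','lamp_switch_base'],'wrist');print(ctrl.get_obs()['ee_pos'])
```

```text
wrist lamp_switch_tip 0.75 [0.5686 0.1363 0.0879]
wrist lamp_switch_tip 0.41 [0.5344 0.1966 0.1648]
wrist lamp_switch_base 0.64 [0.5654 0.1678 0.0173]
[0.45761164 0.16836273 0.32582355]
```

View pics/w11.png

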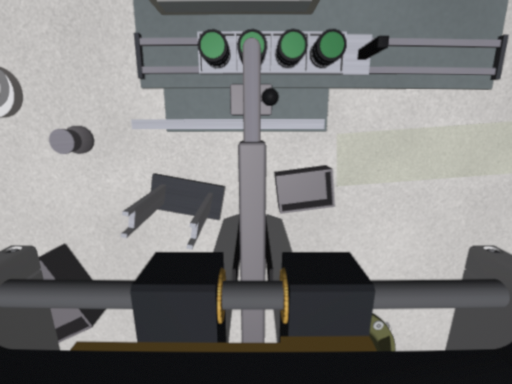

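carry_out --commands '[[1,[0,0,0],[0,0,-0.126]],[1,[0,0,0],[0,0,-0.14]],[1,[0,0,0],[0,0,-0.14]],[1,[0,0,0],[0,0,-0.14]],[1,[0,0,0],[0,0,-0.14]],[1,[0,0,0],[0,0,-0.14]],[1,[0,0,0],[0,0,-0.14]],[1,[0,0,0],[0,0,-0.14]],[1,[0,0,0],[0,0,-0.14]],[1,[0,0,0],[0,0,-0.13]]]'

```text
time_s: 49.48
ee_pos: [0.4577, 0.1683, 0.3259]
eef_rot: [-3.14, 0.001, 1.304]
force: [0.6, -0.2, -1.6]
grip_width: 0.0157
grip_force: 50.0
```

carry_out --commands '[[1,[28,-22,0],[0,0,0]],[1,[29,-23,0],[0,0,0]],[1,[29,-23,0],[0,0,0]],[1,[28,-22,0],[0,0,0]],[1,[0,0,0],[0,0,0]],[1,[0,0,0],[0,0,0]]]'

```text
time_s: 50.22
ee_pos: [0.4018, 0.3019, 0.3265]
eef_rot: [-3.141, 0.001, 1.3]
force: [-0.3, 0.3, -2.0]
grip_width: 0.0156
grip_force: 50.0
```

Run:
```python
from h import *
o=ctrl.get_obs();print(o['time_s'],o['ee_pos'],o['eef_rot'])
print((R.from_euler('xyz',o['eef_rot']).inv().apply(np.array([.402,.302,.1397])-o['ee_pos'])*1000).round(1))
for k in ['scene','wrist','side']:
    ctrl.camera(k); show(['lamp_switch_tip','rod','rod_foot'],k)
```

```text
50.225 [0.40175752 0.3018984  0.32648173] [-3.14076429e+00  1.32561222e-03  1.29991255e+00]
[  0.4   0.4 186.8]
scene lamp_switch_tip 0.55 [0.5655 0.1347 0.0892]
scene lamp_switch_tip 0.42 [5.809e-01 4.740e-02 2.000e-04]
scene rod 0.69 [0.4027 0.3068 0.3453]
scene rod 0.42 [0.4042 0.0773 0.0005]
scene rod_foot 0.75 [0.433  0.4108 0.1978]
wrist lamp_switch_tip 0.69 [0.568  0.136  0.0856]
wrist rod 0.58 [0.4091 0.2997 0.3502]
side rod 0.91 [0.3996 0.3038 0.3455]
side rod 0.74 [ 0.5785  0.0506 -0.0014]
side rod_foot 0.71 [0.431  0.4101 0.2019]
```

The ball at (270,96) is fully back on its −y side. The rod is 187 mm above its notches, aligned to 0.5 mm, so I'm lowering it.

carry_out --commands '[[1,[0,0,35],[0,0,0]],[1,[0,0,35],[0,0,0]],[1,[0,0,35],[0,0,0]],[1,[0,0,30],[0,0,0]],[1,[0,0,20],[0,0,0]],[1,[0,0,15],[0,0,0]],[1,[0,0,10],[0,0,0]],[1,[0,0,6],[0,0,0]],[1,[0,0,0],[0,0,0]]]'

```text
time_s: 51.95
ee_pos: [0.4018, 0.3023, 0.1415]
eef_rot: [3.142, -0.0, 1.3]
force: [-0.2, 0.2, -2.2]
grip_width: 0.016
grip_force: 50.0
```

Run:
```python
from h import *
o=ctrl.get_obs();print(o['time_s'],o['ee_pos'],o['force'])
for k in ['scene','side']:
    ctrl.camera(k); show(['rod','rod_foot','rod_stand'],k)
```

```text
51.95 [0.40178774 0.30233594 0.14148768] [-0.1661085   0.16448496 -2.1638278 ]
scene rod 0.61 [0.4028 0.3015 0.1587]
scene rod 0.28 [0.6311 0.0973 0.0276]
scene rod_foot 0.75 [0.4318 0.4125 0.011 ]
scene rod_stand 0.79 [ 0.401   0.2963 -0.0013]
scene rod_stand 0.65 [0.6304 0.0423 0.0322]
scene rod_stand 0.52 [0.6412 0.2126 0.0271]
side rod 0.95 [0.4004 0.3055 0.1593]
side rod 0.52 [0.6328 0.111  0.0241]
side rod_foot 0.95 [0.4317 0.4092 0.0165]
side rod_foot 0.69 [0.63   0.0959 0.026 ]
side rod_stand 0.87 [ 0.3984  0.3037 -0.0013]
```

carry_out --commands '[[0.7,[0,0,0],[0,0,0]],[0.6,[0,0,0],[0,0,0]],[0.4,[0,0,0],[0,0,0]],[0.3,[0,0,0],[0,0,0]],[0.3,[0,0,0],[0,0,0]],[0.3,[0,0,0],[0,0,0]],[0.3,[0,0,0],[0,0,0]],[0.3,[0,0,-30],[0,0,0]],[0.3,[0,0,-50],[0,0,0]],[0.3,[0,0,-50],[0,0,0]]]'

```text
time_s: 53.6
ee_pos: [0.4015, 0.3022, 0.273]
eef_rot: [-3.141, 0.0, 1.3]
force: [0.8, 0.2, 0.3]
grip_width: 0.066
grip_force: 0.0
```

carry_out --commands '[[0.3,[0,0,0],[0,0,0]],[0.3,[0,0,0],[0,0,0]]]'

```text
time_s: 53.85
ee_pos: [0.4014, 0.3021, 0.2705]
eef_rot: [-3.141, 0.001, 1.3]
force: [0.8, -0.6, -0.5]
grip_width: 0.066
grip_force: 0.0
```

Run:
```python
from h import *
o=ctrl.get_obs();print(o['time_s'],o['ee_pos'],o['eef_rot'])
for k in ['scene','side']:
    ctrl.camera(k); show(['rod','rod_foot','rod_stand','carrier_post'],k)
p=np.array([.6235,-.0245,o['ee_pos'][2]])-o['ee_pos']
print('delta in tool at yaw now',(R.from_euler('xyz',o['eef_rot']).inv().apply(p)*1000).round(0))
c=save('wrist','w12.png')
```

```text
53.85 [0.40144905 0.30214761 0.27048443] [-3.14079625e+00  8.86818916e-04  1.29981893e+00]
scene rod 0.69 [0.4017 0.3056 0.1591]
scene rod_foot 0.91 [0.4316 0.4107 0.0087]
scene rod_stand 0.91 [ 0.4019  0.2982 -0.0007]
scene rod_stand 0.58 [0.6338 0.0431 0.0288]
scene carrier_post 0.81 [ 0.6258 -0.0247  0.0894]
side rod 0.64 [0.3983 0.3045 0.1551]
side rod_foot 0.56 [0.431  0.4099 0.0124]
side rod_stand 0.8 [ 0.3969  0.3041 -0.0027]
delta in tool at yaw now [-255.  301.   -0.]
```

View pics/w12.png

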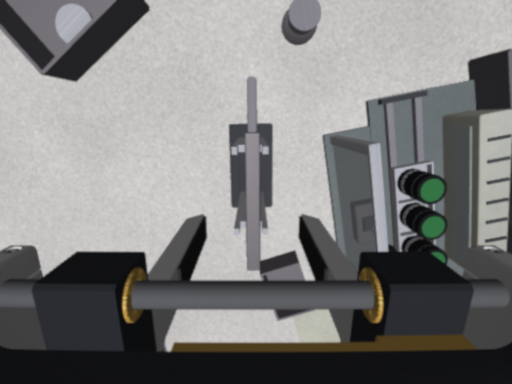

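The rod is back in its notches as at the start (handle at column 252, bend at (251,80)). I'm going to the post.

carry_out --commands '[[0.3,[-32,37,0],[0,0,0]],[0.3,[-32,38,0],[0,0,0]],[0.3,[-32,38,0],[0,0,0]],[0.3,[-32,38,0],[0,0,0]],[0.3,[-32,38,0],[0,0,0]],[0.3,[-32,37,0],[0,0,0]],[0.3,[-32,37,0],[0,0,0]],[0.3,[-31,38,0],[0,0,0]],[0.3,[0,0,0],[0,0,-0.1]],[0.3,[0,0,0],[0,0,-0.095]]]'

```text
time_s: 55.65
ee_pos: [0.6237, -0.0246, 0.2709]
eef_rot: [-3.141, -0.0, 1.497]
force: [0.5, -0.3, -0.7]
grip_width: 0.0658
grip_force: 0.0
```

carry_out --commands '[[0.3,[0,0,30],[0,0,0]],[0.3,[0,0,40],[0,0,0]],[0.3,[0,0,40],[0,0,0]],[0.3,[0,0,0],[0,0,0]],[0.3,[0,0,0],[0,0,0]]]'

```text
time_s: 56.28
ee_pos: [0.6242, -0.024, 0.1633]
eef_rot: [3.139, 0.0, 1.495]
force: [-0.1, 0.1, -0.3]
grip_width: 0.0658
grip_force: 0.0
```

Run:
```python
from h import *
o=ctrl.get_obs();print(o['time_s'],o['ee_pos'],o['eef_rot'])
for k in ['scene','side','wrist']:
    ctrl.camera(k); show(['carrier_post'],k)
```

```text
56.275 [ 0.62417729 -0.02401882  0.16333273] [3.13949413e+00 4.74200899e-05 1.49482122e+00]
scene carrier_post 0.71 [ 0.6232 -0.0266  0.0911]
side carrier_post 0.62 [ 0.6227 -0.0237  0.0835]
wrist carrier_post 0.56 [ 0.6244 -0.0248  0.0904]
```

carry_out --commands '[[0.3,[0,0,30],[0,0,0]],[0.3,[0,0,30],[0,0,0]],[0.3,[0,0,29],[0,0,0]],[1,[0,0,0],[0,0,0]],[1,[0,0,0],[0,0,0]],[1,[0,0,0],[0,0,0]],[1,[0,0,0],[0,0,0]],[1,[0,0,0],[0,0,0]],[1,[0,0,0],[0,0,0]],[1,[0,0,0],[0,0,0]]]' --squeeze 25

```text
time_s: 57.82
ee_pos: [0.6241, -0.024, 0.0728]
eef_rot: [3.14, 0.0, 1.495]
force: [5.1, -0.5, -0.6]
grip_width: 0.0158
grip_force: 25.0
```

carry_out --commands '[[1,[0,0,0],[0,0,0]],[1,[-2,0,0],[0,0,0]],[1,[-4,0,0],[0,0,0]],[1,[-6,0,0],[0,0,0]],[1,[-9,0,0],[0,0,0]],[1,[-12,0,0],[0,0,0]],[1,[-12,0,0],[0,0,0]],[1,[-12,0,0],[0,0,0]],[1,[-12,0,0],[0,0,0]],[1,[-12,0,0],[0,0,0]]]'

```text
time_s: 59.08
ee_pos: [0.618, -0.1049, 0.0728]
eef_rot: [3.14, -0.0, 1.495]
force: [6.3, 1.6, -1.2]
grip_width: 0.016
grip_force: 25.0
```

carry_out --commands '[[1,[-12,0,0],[0,0,0]],[1,[-12,0,0],[0,0,0]],[1,[-12,0,0],[0,0,0]],[1,[-12,0,0],[0,0,0]],[1,[-12,0,0],[0,0,0]],[1,[-12,0,0],[0,0,0]],[1,[-12,0,0],[0,0,0]],[1,[-12,0,0],[0,0,0]],[1,[-12,0,0],[0,0,0]],[1,[-10,0,0],[0,0,0]]]'

```text
time_s: 60.32
ee_pos: [0.6091, -0.2226, 0.0728]
eef_rot: [3.14, -0.0, 1.495]
force: [7.5, 0.3, -1.0]
grip_width: 0.0156
grip_force: 25.0
```

carry_out --commands '[[1,[-6,0,0],[0,0,0]],[1,[-4,0,0],[0,0,0]],[1,[0,0,0],[0,0,0]]]'

```text
time_s: 60.7
ee_pos: [0.6083, -0.2327, 0.0728]
eef_rot: [3.14, 0.0, 1.495]
force: [6.6, -0.7, -0.8]
grip_width: 0.0159
grip_force: 25.0
```

carry_out --commands '[[1,[-3,0,0],[0,0,0]],[1,[-3,0,0],[0,0,0]],[1,[0,0,0],[0,0,0]]]'

```text
time_s: 61.08
ee_pos: [0.6079, -0.2386, 0.0728]
eef_rot: [3.14, 0.0, 1.495]
force: [6.6, -1.3, -0.6]
grip_width: 0.0157
grip_force: 25.0
```

carry_out --commands '[[1,[-2,0,0],[0,0,0]],[1,[0,0,0],[0,0,0]]]'

```text
time_s: 61.32
ee_pos: [0.6077, -0.2404, 0.0728]
eef_rot: [3.14, 0.0, 1.495]
force: [5.8, -1.1, -0.9]
grip_width: 0.0159
grip_force: 25.0
```

carry_out --commands '[[1,[-1,0,0],[0,0,0]],[1,[0,0,0],[0,0,0]]]'

```text
time_s: 61.58
ee_pos: [0.6077, -0.2413, 0.0728]
eef_rot: [3.14, 0.0, 1.495]
force: [5.9, -0.0, -0.5]
grip_width: 0.0159
grip_force: 25.0
```

carry_out --commands '[[0.3,[0,0,0],[0,0,0]],[0.2,[0,0,0],[0,0,0]],[0.2,[0,0,0],[0,0,0]],[0.2,[0,0,0],[0,0,0]],[0.2,[0,0,-30],[0,0,0]],[0.2,[0,0,-50],[0,0,0]],[0.2,[0,0,-50],[0,0,0]],[0.2,[-40,-20,0],[0,0,0]],[0.2,[-40,-20,0],[0,0,0]],[0.2,[0,0,0],[0,0,0]]]'

```text
time_s: 62.82
ee_pos: [0.5596, -0.3203, 0.2025]
eef_rot: [-3.141, 0.0, 1.491]
force: [0.1, 0.6, 0.2]
grip_width: 0.0753
grip_force: 0.0
```

Run:
```python
from h import *
o=ctrl.get_obs();print(o['time_s'],o['ee_pos'],o['force'])
for k in ['scene','side']:
    c=save(k,k+'13.png'); show(['carrier_post','stop_mark','carrier_mid','barrel0','lamp_switch_tip','rod','rod_foot'],k)
```

```text
62.825 [ 0.55956232 -0.32027477  0.20250213] [0.05281214 0.62374483 0.17929531]
scene carrier_post 0.97 [ 0.6075 -0.2425  0.0907]
scene stop_mark 0.98 [0.6351 0.1113 0.0231]
scene stop_mark 0.38 [ 0.6088 -0.1802  0.0239]
scene stop_mark 0.29 [0.5635 0.1333 0.0885]
scene carrier_mid 0.84 [ 0.6163 -0.0902  0.0241]
scene barrel0 0.83 [ 0.6229 -0.0055  0.0269]
scene barrel0 0.76 [ 0.6159 -0.1217  0.029 ]
scene barrel0 0.64 [ 0.6137 -0.1761  0.0281]
scene barrel0 0.54 [ 0.6221 -0.0597  0.0278]
scene lamp_switch_tip 0.62 [ 0.6211 -0.0593  0.0311]
scene lamp_switch_tip 0.53 [0.5655 0.1341 0.088 ]
scene rod 0.57 [0.4044 0.3063 0.1594]
scene rod_foot 0.57 [0.4328 0.4097 0.009 ]
side carrier_post 0.7 [ 0.6057 -0.2406  0.0874]
side stop_mark 0.8 [0.6311 0.1094 0.0267]
side stop_mark 0.55 [ 0.6292 -0.0046  0.0307]
side carrier_mid 0.86 [ 0.6238 -0.0889  0.0271]
side carrier_mid 0.69 [ 0.5216  0.4851 -0.0036]
side barrel0 0.66 [ 0.6284 -0.0061  0.0301]
side barrel0 0.61 [ 0.5249  0.4866 -0.0045]
side barrel0 0.57 [ 0.6168 -0.1801  0.0287]
side barrel0 0.54 [ 0.6134 -0.1187  0.0274]
side barrel0 0.45 [ 0.6229 -0.0655  0.0267]
side rod 0.93 [0.3997 0.3054 0.1574]
side rod 0.26 [ 0.6069 -0.239   0.0838]
side rod_foot 0.67 [0.4314 0.4086 0.0105]
side rod_foot 0.49 [ 0.6272 -0.0049  0.0267]
side rod_foot 0.25 [ 0.6051 -0.2407  0.0876]
```

View pics/scene13.png

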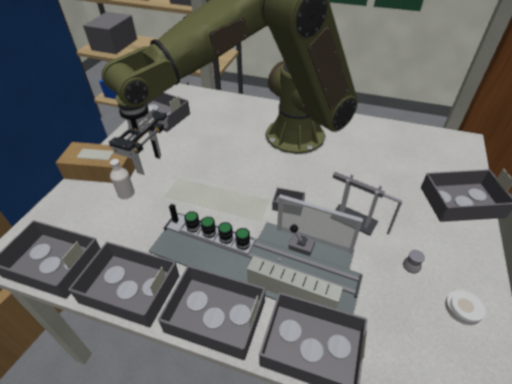

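The carrier is back at the loading end with four upright barrels (192–243, 222–238). The switch ball at (294,228) is off and the rod is in its stand. I'm handing in.

```bash
python3 -c "
from station import ctrl
print(ctrl.hand_in())"
```

```text
the job is handed in; nothing more can be done
None
```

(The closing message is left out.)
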